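# Code box to cartridge reader

## Task

Roll the code box's wheels to 2-7-5 (left to right from the robot's side; the middle wheel already shows 7 and must not be turned), and only then slide the cover fully open. Take out the white cartridge, lay it flat on the middle of the black scan plate and let go; then pick it up again by its grey tail and slide it nose first fully home in the reader's bay. Leave the code set, the cover open and everything else where it stands.

Things in the scene. Friction and masses are not known exactly. Their poses are not given: they have to be found in the camera images.
- codebox: blue code box, fixed, 214 mm deep (x) by 200 wide (y), 60 high; x points from its wheels to its covered compartment (away from the robot), y left, z up; origin on the bench, 62 mm behind the wheels. Compartment: 124 mm (x) by 168 (y) inside, centred 42 mm along x, floor 12 mm and walls 60 mm above the bench. Two thin rails, 60 high, run 150 mm out of its +y side
- hub_left (a point): centre, on the axle, of the left (+y, red dot) of three black wheels standing 60 mm apart out of the box's flat 60 mm high front part; box axes; 66 mm above the bench. Each is a disc of radius 34 mm, 16 mm thick, axle along y, 44 mm clear of the next. White digits 0-9 (0 red) round the rim, 36 degrees apart; the one on top counts, read from the robot's side
- hub_middle (a point): centre of the middle wheel (white dot) on its axle, box axes; it starts on 7
- hub_right (a point): centre of the right wheel (-y side, yellow dot) on its axle, box axes
- wheel_left (a joint): turn of the left wheel, rad: digit n is on top at n x 0.628; grows when the wheel's top moves away from the robot (box +x); stops at -0.3 and 5.95. Light friction (about 1 N at the rim), no clicks, stays where it is left; pinch its two flat sides near the top and sweep it round (it may slip a little), or roll it with a fingertip on the rim
- wheel_middle (a joint): the same for the middle wheel
- wheel_right (a joint): the same for the right wheel
- cover (a joint): slide of the aluminium cover over the compartment, m: 0 shut, 0.15 fully open; slides along box +y (left) against about 1.5 N and stays where it is left; its top is 66 mm above the bench
- cover_grip (a point): point on the cover's upright black fin, 86 mm above the bench; fin 12 mm thick along box y (pinch it there), 40 long along box x, from 66 to 102 mm above the bench; box axes
- cartridge_center (a point): centre, half-way up, of the white cartridge: 120 mm long (own x, nose at +x), 36 wide, 28 high, about 90 g; last 29 mm at -x is the grey tail; last 10 mm of the nose is 28 wide, 22 high. Starts flat in the compartment, nose to box -y, top 40 mm above the bench; 38 mm high rubber pads hug its ends, so fingers fit only beside its middle 56 mm (44 mm free each side)
- cartridge_nose (a point): tip of the cartridge's nose, 60 mm from its centre along its +x, half-way up
- plate_center (a point): centre of the top face of the black scan plate, 160 mm (own x) by 60 (y), fixed, top 6 mm above the bench
- reader: white bench reader with blue mouth, fixed, 210 mm deep (x) by 160 wide; origin on the bench under the bay's mouth, x points into the bay. Bay floor 14 mm above the bench, roof underside 48; roof top 66 for the first 90 mm behind the mouth, then 140
- bay_mouth (a point): middle of the bay's mouth in its front plane, at the height of the cartridge's centre when in the bay (28 mm above the bench); x into the bay. Mouth 56 mm wide, narrowing over 25 mm to a channel 41 wide; 88 mm deep to the end wall: fully home, the cartridge's centre is 28 mm inside the mouth and its last 32 mm stay outside
- tipbox: bystander: blue pipette-tip box with clear lid, 85 x 120 x 63 mm; origin at the centre of its underside
- tuberack: bystander: low red micro-tube rack, 70 x 130 x 26 mm; origin at the centre of its underside
- bottle: bystander: glass bottle with blue cap, 60 across, 130 high mm; origin at the centre of its underside
- jar: bystander: white jar with red cap, 64 across, 75 high mm; origin at the centre of its underside
- beaker: bystander: glass beaker, 70 across, 90 high mm; origin at the centre of its underside
- usedcart: bystander: used cartridge, orange with a black tail, 120 x 36 x 28, lying flat (not the one wanted) mm; origin at the centre of its underside
- marker: bystander: marker pen, 130 long, 17 thick, lying mm; origin at the centre of its underside
There are look-alikes about, which are no part of the job. Several things look just like the part that bears plate_center: the one meant starts farthest from the robot's base.

How it is judged:
By the outcome, as a careful person would: the job done as asked, in the order asked, and still so for the second after the job is handed in, with the robot touching nothing.
It also fails if it takes over 67 s, if anything falls off the work surface, if the arm or the gripper's body presses on something with over 40 N, if the wrist force passes 120 N, or if a joint passes its speed limit or range.

## Robot

A 6-joint arm with a two-finger parallel gripper is mounted at the origin on the work surface. World frame = base frame: x ahead of the robot, y to its left, z up, the work surface at z = 0. Lengths are in m, angles in rad, forces in N, time in s.
With the tool pointing down it reaches from about 0.35 to 0.775 m from the base axis. Payload 7.3 kg.
Tool frame: the origin (TCP) lies on the centre line of the jaws, within the pads' length; the fingertips stand ahead of it and the grasp point (between the pads) lies 11 mm behind it (robot.nose_length is the z of the fingertips in the tool frame, in m); z points along the fingers, y is the line along which they close (so a half turn about z gives the same grasp; the last joint's range is limited). The gripper opens to 92 mm and grips with 3 to 60 N. Pads are 19 mm wide; open, the fingers measure 130 mm over their backs; the gripper's body (75 mm by 190 mm) begins 47 mm behind the grasp point.
Start: joints at [1.13, 0.342, 1.524, -0, 1.275, -0.146], TCP at [0.153, 0.502, 0.235] pointing down, gripper open.
Joint ranges: [-2.53, 2.53], [-0.77, 2.02], [0.04, 2.7], [-1, 4.14], [0.28, 2.66], [-3.11, 3.11]. Speed limits (rad/s): [2.57, 2.57, 3.14, 3.14, 3.14, 3.14].

## Interface

Orientations are given as [roll, pitch, yaw] about the fixed x, y, z axes, in that order (R = Rz(yaw) Ry(pitch) Rx(roll)).
In Python, from cell import robot, cams gives the robot as it stands. The module is installed in compiled form; this text tells all that it offers.
- The arm moves only by the tool carry_out, never from a script. Its argument "deltas" is a list of rows, each a list of 7 numbers: the shift along the tool's x, y, z in cm, then the turn, a rotation vector about the tool's x, y, z in rad, then the opening, from 0 (shut) to 1 (fully open). A call has exactly 8 rows; each row shifts and turns the commanded pose from where the row before left it, along the tool's axes as they then stand; what a row does not reach is not made up. A row lasts 1/12 s, in which the tool goes at most 41.7 mm and 7.16 degrees, less where a joint would pass 70% of its speed; a pose out of reach is approached as far as the arm can. A call is refused whole if a number of a shift passes 4.17 or a number of a turn 0.125, either way. A call with a gripper value outside its range is refused whole. The fingers move at their own pace and stop on an object; "force" is the grip in N (left out, the last holds). Time passes only in rows, so rows that do not move let the fingers close, or fill a call up. It gives the time, the measured TCP pose, the force, the opening and the grip force at its end, in the units of the state.
- robot.observe(): the state, without advancing time (a new reading comes with each control period).
- cams.read_camera(name): name is "side" or "top" or "wrist"; returns a dict with "image" (400x640x3 uint8, blue, green, red), "depth" (400x640 float32, m along the optical axis (not along the pixel's ray), 0 where there is no reading), "fx", "fy", "cx", "cy" (pixels), "world_to_cam" (4x4, takes a point from world to camera coordinates). Camera axes: x right, y up, looking along -z (the intrinsics and any distortion apply to the point x, -y, -z); pixel columns grow to the right and rows downward; lengths in m; the calibration is good to about 2 mm. A picture is of the moment at which its call begins.
- robot.hand_in(): hands the job in; it is judged then, once.
The state is a dict: "time": time; "qpos": joint angles; "qvel": joint speeds; "joint_efforts": joint torques, N m; "tool_pos": TCP position; "tool_rot": TCP orientation; "contact_force": force on the tool from outside, world axes, zero at the start; "torque": the same for the moment, N m; "opening": finger opening in m; "grip_force": force on a finger pad.
Only numpy, scipy, OpenCV 4.12 (cv2) and the standard library are available. Lean on these libraries where they do the work, as an engineer would, in place of code of your own. Each camera call takes 0.05 s, during which the arm holds its last target. There are 200 camera calls.

## Working session

There is one attempt and no reset: what is moved stays moved. The work goes in short steps, Python scripts to look and compute and a tool call to move; the robot and the scene stay as the last step left them, time stands still between calls to the robot, and variables do not carry over. Pictures are saved under pics/ and viewed, at most 10 in all, crops included, and the job is handed in when it is done.

Besides the shell and the picture viewer there is one more tool, called after "Emit:" as name(argument=value, ...), one argument or row to a line, values as JSON. carry_out: Moves the arm, as the interface text tells. Its arguments: {"type":"object","properties":{"deltas":{"type":"array","items":{"type":"array","items":{"type":"number"}}},"force":{"type":"number"}},"required":["deltas"]}

```bash
mkdir -p pics; ls; cat > h.py <<'E'
import numpy as np,cv2
from cell import robot,cams
from scipy.spatial.transform import Rotation as R
def snap(n,f=None):
    d=cams.read_camera(n)
    np.savez(f'{f or n}.npz',**{k:np.asarray(v) for k,v in d.items()})
    return d
def load(f): return dict(np.load(f'{f}.npz'))
def px2w(d,u,v,z=None):
    T=np.linalg.inv(d['world_to_cam']); 
    r=np.array([(u-d['cx'])/d['fx'],-(v-d['cy'])/d['fy'],-1.])
    o=T[:3,3]; w=T[:3,:3]@r
    if z is None: 
        s=float(d['depth'][int(round(v)),int(round(u))])
    else: s=(z-o[2])/w[2]
    return o+s*w
def w2px(d,p):
    c=d['world_to_cam']@np.append(p,1)
    return d['cx']+d['fx']*c[0]/-c[2], d['cy']+d['fy']*-c[1]/-c[2]
def st():
    s=robot.observe(); print({k:(np.round(v,4).tolist() if k!='x' else v) for k,v in s.items()}); return s
E
python3 - <<'E'
from h import *
s=st(); print(robot.nose_length)
for n in ['top','side']:
    d=snap(n); cv2.imwrite(f'pics/{n}0.png',cv2.resize(d['image'],(800,500),interpolation=cv2.INTER_CUBIC)); print(n,d['fx'],d['cx'],d['cy'],[k for k in d],np.linalg.inv(d['world_to_cam']).round(3))
E
```

```text
pics
{'time': 0.0, 'qpos': [1.13, 0.3427, 1.5251, 0.0, 1.2754, -0.146], 'qvel': [0.0003, 0.0008, -0.0011, 0.0007, -0.0008, 0.0011], 'joint_efforts': [-0.0002, -43.1238, -24.4223, 0.0717, 0.0561, -0.0002], 'tool_pos': [0.1523, 0.502, 0.234], 'tool_rot': [-3.14, -0.0003, 2.8468], 'contact_force': [0.6244, -0.6181, 0.7704], 'torque': [-0.0082, -0.0382, -0.0437], 'grip_force': 0.0, 'opening': 0.0916}
0.008
top 401.6933117401548 319.2957112956731 204.90705565482884 ['image', 'depth', 'fx', 'fy', 'cx', 'cy', 'world_to_cam'] [[-0.018  0.994 -0.107  0.368]
 [-0.999 -0.021 -0.028  0.009]
 [-0.03   0.106  0.994  1.274]
 [ 0.     0.     0.     1.   ]]
side 418.1041620524528 320.6190856616793 203.08215608836412 ['image', 'depth', 'fx', 'fy', 'cx', 'cy', 'world_to_cam'] [[ 0.699  0.511 -0.5   -0.207]
 [-0.715  0.496 -0.493 -0.709]
 [-0.004  0.703  0.712  1.114]
 [ 0.     0.     0.     1.   ]]
```

View pics/top0.png

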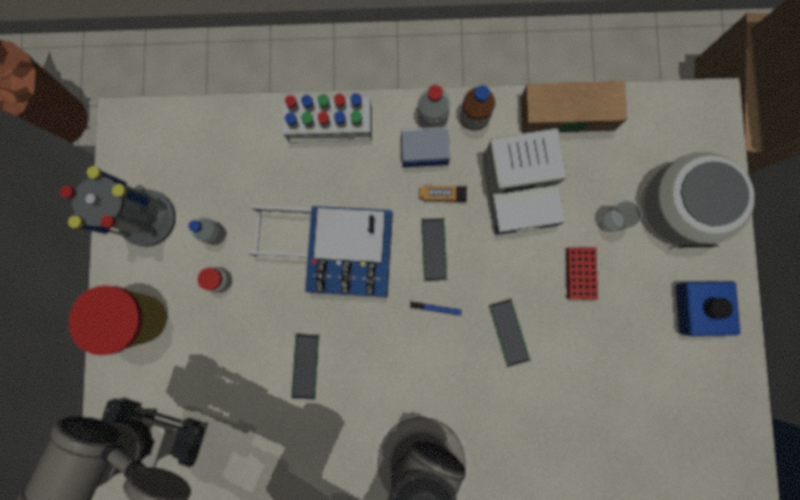

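View pics/side0.png

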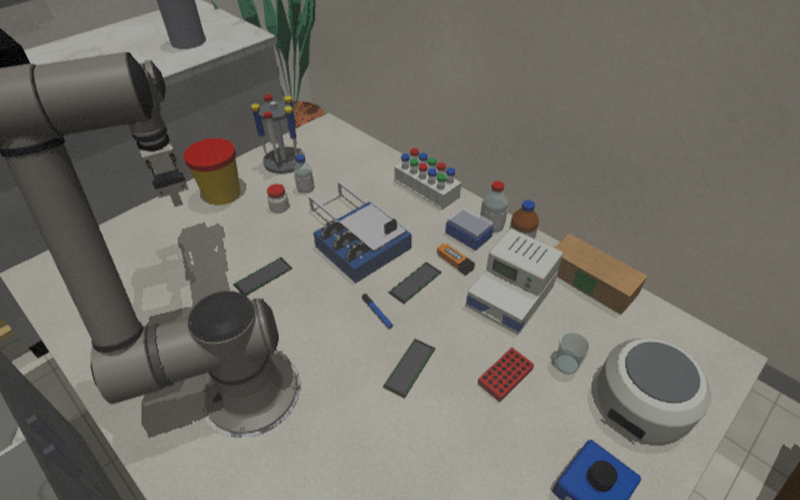

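Top view: the code box is at about (350,252), the far plate at (433,249) and the reader at (527,180) with its mouth towards the robot. Enlarging this area.

```bash
python3 - <<'E'
from h import *
d=load('top'); c=d['image'][100:250,235:465]
cv2.imwrite('pics/crop1.png',cv2.resize(c,None,fx=3.45,fy=3.45,interpolation=cv2.INTER_CUBIC))
# depth-based world map
H,W=d['depth'].shape
E
```

```text
(no output)
```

View pics/crop1.png

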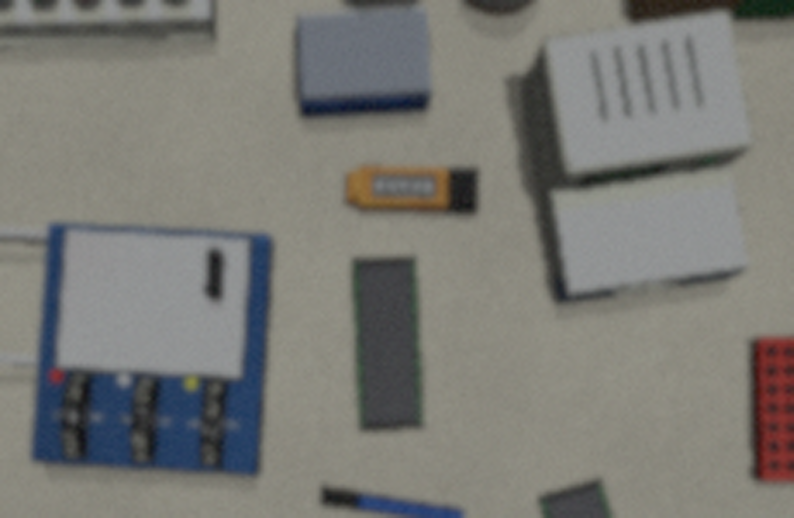

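```bash
python3 - <<'E'
from h import *
d=load('top')
def P(x,y,z): return px2w(d,(x+.5)/3.45-.5+235,(y+.5)/3.45-.5+100,z)
B=[P(34,460,.06),P(258,472,.06),P(272,235,.06),P(50,224,.06)] # NL NR FR FL
for b in B: print('box',b.round(4))
for i in range(4): print(np.linalg.norm(B[i]-B[(i+1)%4]).round(4))
L=[P(361,430,.006),P(422,427,.006),P(414,258,.006),P(354,260,.006)]
for b in L: print('plate',b.round(4))
for i in range(4): print(np.linalg.norm(L[i]-L[(i+1)%4]).round(4))
Q=[P(558,295,.066),P(745,268,.066)]
T=[P(570,177,.14),P(748,147,.14),P(730,12,.14),P(546,40,.14)]
for b in Q+T: print('rd',b.round(4))
print(np.linalg.norm(Q[0]-Q[1]),[np.linalg.norm(T[i]-T[(i+1)%4]).round(4) for i in range(4)])
for n,p in dict(fin=P(215,250,.102),red=P(56,377,.06),white=P(123,380,.06),yel=P(191,383,.06),wl=P(75,415,.1),wm=P(145,420,.1),wr=P(211,422,.1)).items(): print(n,p.round(4))
for (x,y) in [(150,300),(300,60+300),(390,340),(640,240),(660,80),(215,275),(75,415)]:
    u,v=235+x/3.45,100+y/3.45; print('depth',px2w(d,u,v).round(4))
E
```

```text
box [0.4177 0.2711 0.06  ]
box [0.4035 0.074  0.06  ]
box [0.6137 0.0583 0.06  ]
box [0.6285 0.2571 0.06  ]
0.1976
0.2108
0.1993
0.2112
plate [ 0.4416 -0.018   0.006 ]
plate [ 0.4432 -0.0737  0.006 ]
plate [ 0.5999 -0.0706  0.006 ]
plate [ 0.5993 -0.0151  0.006 ]
0.0557
0.1566
0.0555
0.1577
rd [ 0.5531 -0.1919  0.066 ]
rd [ 0.5733 -0.3555  0.066 ]
rd [ 0.6405 -0.1933  0.14  ]
rd [ 0.6621 -0.3409  0.14  ]
rd [ 0.7781 -0.3321  0.14  ]
rd [ 0.7582 -0.1779  0.14  ]
0.1648082986898857 [np.float64(0.1492), np.float64(0.1163), np.float64(0.1555), np.float64(0.1188)]
fin [0.5933 0.1058 0.102 ]
red [0.4907 0.2516 0.06  ]
white [0.4868 0.1921 0.06  ]
yel [0.4829 0.1319 0.06  ]
wl [0.4537 0.2273 0.1   ]
wm [0.4483 0.1674 0.1   ]
wr [0.4455 0.1112 0.1   ]
depth [0.5562 0.1663 0.0622]
depth [0.5066 0.0356 0.0006]
depth [ 0.5226 -0.0476  0.0075]
depth [ 0.5991 -0.2664  0.0663]
depth [ 0.7208 -0.2728  0.1376]
depth [0.5711 0.1054 0.0982]
depth [0.4528 0.2266 0.0984]
```

```bash
cat >> h.py <<'E'
def plan(p1,rpy1,calls=1,n=None,start=None):
    """rows (cm, rad) in tool axes from measured/ given pose to target, n moving rows, padded to 8*calls"""
    s=robot.observe()
    p0,r0=(s['tool_pos'],s['tool_rot']) if start is None else start
    p0=np.array(p0);p1=np.array(p1);A=R.from_euler('xyz',r0);B=R.from_euler('xyz',rpy1)
    n=n or 8*calls; v=(A.inv()*B).as_rotvec()/n; rows=[]
    for i in range(n):
        Ri=A*R.from_rotvec(v*i); rows.append(np.r_[Ri.inv().apply(p1-p0)/n*100,v])
    for i in range(0,n,8): print('CALL',[ [round(float(x),2 if j<3 else 3)+0 for j,x in enumerate(r)] for r in rows[i:i+8]])
    print('max',np.abs(rows).max(0).round(3))
E
python3 - <<'E'
from h import *
plan([.42,.165,.30],[np.pi,0,3.07],2)
d=load('top'); a=cv2.resize(d['image'][300:400,60:190],None,fx=4,fy=4,interpolation=cv2.INTER_CUBIC)
e=load('side'); b=cv2.resize(e['image'][60:160,80:150],None,fx=4,fy=4,interpolation=cv2.INTER_CUBIC)
cv2.imwrite('pics/grip.png',np.hstack([a,b]))
print(w2px(d,[.1523,.502,.234]),w2px(e,[.1523,.502,.234]))
E
```

```text
CALL [[-2.21, -1.53, -0.41, 0.0, 0.0, -0.014], [-2.19, -1.56, -0.41, 0.0, 0.0, -0.014], [-2.17, -1.59, -0.41, 0.0, 0.0, -0.014], [-2.15, -1.62, -0.41, 0.0, 0.0, -0.014], [-2.12, -1.65, -0.41, 0.0, 0.0, -0.014], [-2.1, -1.68, -0.41, 0.0, 0.0, -0.014], [-2.08, -1.71, -0.41, 0.0, 0.0, -0.014], [-2.05, -1.74, -0.41, 0.0, 0.0, -0.014]]
CALL [[-2.03, -1.77, -0.41, 0.0, 0.0, -0.014], [-2.0, -1.79, -0.41, 0.0, 0.0, -0.014], [-1.98, -1.82, -0.41, 0.0, 0.0, -0.014], [-1.95, -1.85, -0.41, 0.0, 0.0, -0.014], [-1.93, -1.88, -0.41, 0.0, 0.0, -0.014], [-1.9, -1.9, -0.41, 0.0, 0.0, -0.014], [-1.87, -1.93, -0.41, 0.0, 0.0, -0.014], [-1.85, -1.96, -0.41, 0.0, 0.0, -0.014]]
max [2.213 1.956 0.412 0.    0.    0.014]
(np.float64(139.55846897827547), np.float64(336.4732081246559)) (np.float64(138.58596374131983), np.float64(153.84844179539218))
```

View pics/grip.png

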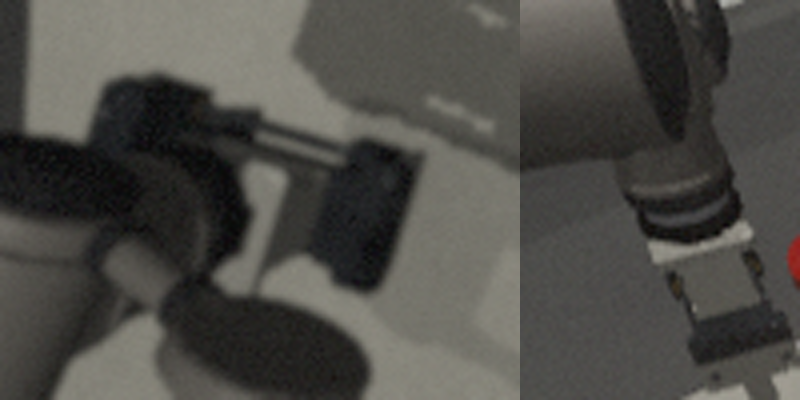

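The gripper's body is wide along the closing axis (dark blocks at both ends), so it must be kept clear of the wheels. Moving above the box.

Emit:
carry_out(
  deltas=[
    [-2.21, -1.53, -0.41, 0, 0, -0.014, 0.4],
    [-2.19, -1.56, -0.41, 0, 0, -0.014, 0.4],
    [-2.17, -1.59, -0.41, 0, 0, -0.014, 0.4],
    [-2.15, -1.62, -0.41, 0, 0, -0.014, 0.4],
    [-2.12, -1.65, -0.41, 0, 0, -0.014, 0.4],
    [-2.1, -1.68, -0.41, 0, 0, -0.014, 0.4],
    [-2.08, -1.71, -0.41, 0, 0, -0.014, 0.4],
    [-2.05, -1.74, -0.41, 0, 0, -0.014, 0.4],
  ],
  force=10,
)

```text
time: 0.77
tool_pos: [0.2867, 0.3327, 0.2675]
tool_rot: [-3.141, -0.0, 2.96]
contact_force: [-0.4, 0.1, 0.0]
opening: 0.0427
grip_force: 0.0
```

Emit:
carry_out(
  deltas=[
    [-2.03, -1.77, -0.41, 0, 0, -0.014, 0.4],
    [-2.0, -1.79, -0.41, 0, 0, -0.014, 0.4],
    [-1.98, -1.82, -0.41, 0, 0, -0.014, 0.4],
    [-1.95, -1.85, -0.41, 0, 0, -0.014, 0.4],
    [-1.93, -1.88, -0.41, 0, 0, -0.014, 0.4],
    [-1.9, -1.9, -0.41, 0, 0, -0.014, 0.4],
    [-1.87, -1.93, -0.41, 0, 0, -0.014, 0.4],
    [-1.85, -1.96, -0.41, 0, 0, -0.014, 0.4],
  ],
)

```text
time: 1.43
tool_pos: [0.4207, 0.1642, 0.3003]
tool_rot: [-3.142, -0.001, 3.071]
contact_force: [0.6, -0.1, -0.8]
opening: 0.0366
grip_force: 0.0
```

```bash
python3 - <<'E'
from h import *
st(); d=snap('wrist'); e=snap('side','side1')
T=np.linalg.inv(d['world_to_cam']); print(T.round(3),d['fx'],d['cx'],d['cy'])
b=cv2.resize(e['image'][40:200,220:380],(500,500),interpolation=cv2.INTER_CUBIC)
cv2.imwrite('pics/w1.png',cv2.resize(d['image'],(800,500),interpolation=cv2.INTER_CUBIC))
cv2.imwrite('pics/s1.png',b)
E
```

```text
{'time': 1.4333, 'qpos': [0.2021, 0.1582, 1.5891, 0.0001, 1.3949, -1.2986], 'qvel': [-0.6604, 0.1435, -0.3091, 0.0015, 0.1624, -0.8216], 'joint_efforts': [2.9279, -35.7263, -24.3373, -0.1025, -0.0154, 1.0699], 'tool_pos': [0.4207, 0.1642, 0.3003], 'tool_rot': [-3.1416, -0.0006, 3.0714], 'contact_force': [0.5921, -0.0914, -0.8444], 'torque': [0.0188, -0.013, 0.0598], 'grip_force': 0.0, 'opening': 0.0366}
[[ 0.07  -0.967 -0.246  0.354]
 [ 0.998  0.068  0.017  0.17 ]
 [-0.    -0.246  0.969  0.449]
 [ 0.     0.     0.     1.   ]] 317.5590695897056 321.05416354579813 201.3009876419461
```

View pics/w1.png

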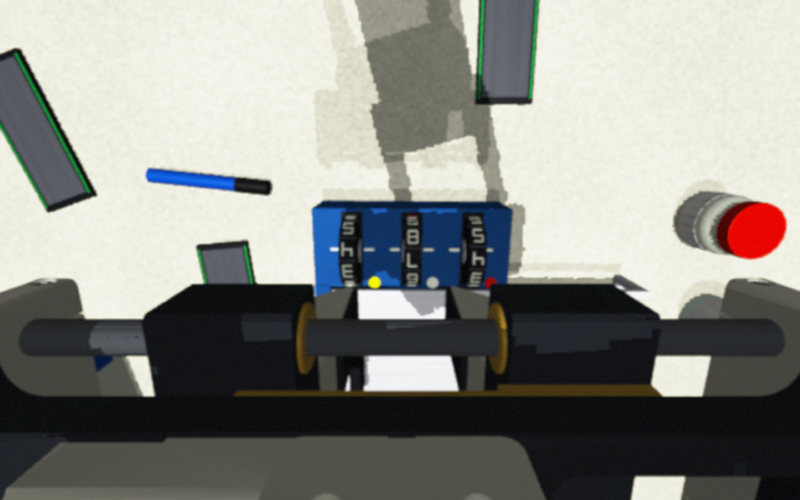

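Wrist view (upside down): the right wheel (yellow, x≈348) shows 5-4-3 with 4 on top. The middle wheel (x≈412) shows 8-7-6. The left wheel (red, x≈475) shows 5-4-3 with 4 near the top. I'll enlarge this and model the angles.

```bash
python3 - <<'E'
from h import *
d=load('wrist')
f=5; x0,y0,x1,y1=245,155,415,235
c=cv2.resize(d['image'][y0:y1,x0:x1],None,fx=4.7,fy=4.7,interpolation=cv2.INTER_CUBIC)
c=cv2.rotate(c,cv2.ROTATE_180)
cv2.imwrite('pics/w1c.png',c)
yaw=-.0715;o=np.array([.5158,.1651])-.004*np.array([np.cos(yaw),np.sin(yaw)])
def bw(x,y,z):
    return np.array([o[0]+x*np.cos(yaw)-y*np.sin(yaw),o[1]+x*np.sin(yaw)+y*np.cos(yaw),z])
def px(p):
    u,v=w2px(d,p); return np.round([((x1-x0)-(u+.5-x0))*4.7,((y1-y0)-(v+.5-y0))*4.7]).astype(int).tolist()
print('origin',o)
for y in (.06,0,-.06):
    print(y,{a:px(bw(-.062-.034*np.sin(np.radians(a)),y,.066+.034*np.cos(np.radians(a)))) for a in (-36,-18,0,18,36,54)})
print('corners',[px(bw(a,b,.06)) for a in (-.103,) for b in (.1,-.1)])
E
```

```text
origin [0.51181022 0.16538576]
0.06 {-36: [173, 59], -18: [168, 90], 0: [165, 129], 18: [164, 173], 36: [166, 216], 54: [170, 252]}
0 {-36: [413, 59], -18: [413, 90], 0: [413, 130], 18: [412, 174], 36: [413, 216], 54: [413, 252]}
-0.06 {-36: [653, 60], -18: [658, 91], 0: [660, 130], 18: [661, 174], 36: [659, 216], 54: [656, 253]}
corners [[32, 321], [796, 322]]
```

View pics/w1c.png

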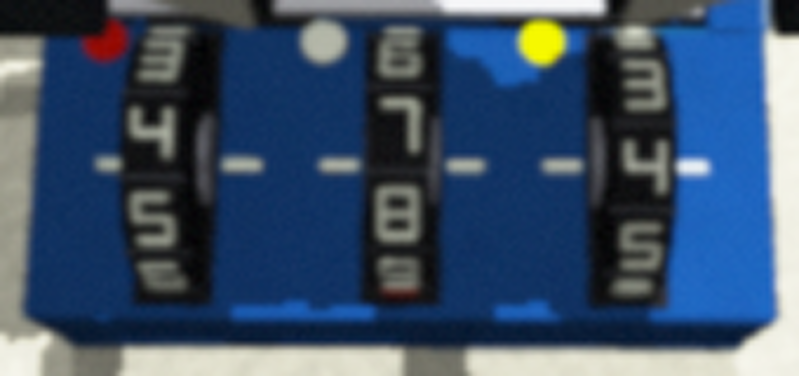

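```bash
cat >> h.py <<'E'
YAW=-.0715; O=np.array([.5125,.1674])
RB=R.from_euler('z',YAW)
def bw(x,y,z): return np.r_[O,0]+RB.apply([x,y,z])
def wpose(y,phi,r):
    p=bw(-.062+r*np.sin(phi),y,.066+r*np.cos(phi))
    M=RB.as_matrix()@R.from_euler('y',phi).as_matrix()@np.diag([-1.,1,-1])
    return p,R.from_matrix(M).as_euler('xyz')
E
python3 - <<'E'
from h import *
a=wpose(.06,np.radians(50),.09); print(a, wpose(-.06,np.radians(-20),.09))
plan(*a,2,14)
E
```

```text
(array([0.5237126 , 0.22675062, 0.12385088]), array([-3.14159265, -0.87266463,  3.07009265])) (array([0.4156689 , 0.11418155, 0.15057234]), array([-3.14159265,  0.34906585,  3.07009265]))
CALL [[-0.69, 0.51, 1.26, 0.0, 0.062, 0.0], [-0.77, 0.51, 1.22, 0.0, 0.062, 0.0], [-0.84, 0.51, 1.17, 0.0, 0.062, 0.0], [-0.91, 0.51, 1.11, 0.0, 0.062, 0.0], [-0.98, 0.51, 1.05, 0.0, 0.062, 0.0], [-1.04, 0.51, 0.99, 0.0, 0.062, 0.0], [-1.1, 0.51, 0.92, 0.0, 0.062, 0.0], [-1.16, 0.51, 0.85, 0.0, 0.062, 0.0]]
CALL [[-1.21, 0.51, 0.78, 0.0, 0.062, 0.0], [-1.25, 0.51, 0.7, 0.0, 0.062, 0.0], [-1.3, 0.51, 0.62, 0.0, 0.062, 0.0], [-1.33, 0.51, 0.54, 0.0, 0.062, 0.0], [-1.36, 0.51, 0.45, 0.0, 0.062, 0.0], [-1.39, 0.51, 0.37, 0.0, 0.062, 0.0]]
max [1.389 0.509 1.261 0.    0.062 0.   ]
```

Emit:
carry_out(
  deltas=[
    [-0.69, 0.51, 1.26, 0, 0.062, 0, 0.4],
    [-0.77, 0.51, 1.22, 0, 0.062, 0, 0.4],
    [-0.84, 0.51, 1.17, 0, 0.062, 0, 0.4],
    [-0.91, 0.51, 1.11, 0, 0.062, 0, 0.4],
    [-0.98, 0.51, 1.05, 0, 0.062, 0, 0.4],
    [-1.04, 0.51, 0.99, 0, 0.062, 0, 0.4],
    [-1.1, 0.51, 0.92, 0, 0.062, 0, 0.4],
    [-1.16, 0.51, 0.85, 0, 0.062, 0, 0.4],
  ],
)

```text
time: 2.2
tool_pos: [0.478, 0.2032, 0.1986]
tool_rot: [-3.141, -0.5, 3.071]
contact_force: [0.6, 0.1, 1.0]
opening: 0.0368
grip_force: 0.0
```

Emit:
carry_out(
  deltas=[
    [-1.21, 0.51, 0.78, 0, 0.062, 0, 0.4],
    [-1.25, 0.51, 0.7, 0, 0.062, 0, 0.4],
    [-1.3, 0.51, 0.62, 0, 0.062, 0, 0.4],
    [-1.33, 0.51, 0.54, 0, 0.062, 0, 0.4],
    [-1.36, 0.51, 0.45, 0, 0.062, 0, 0.4],
    [-1.39, 0.51, 0.37, 0, 0.062, 0, 0.4],
    [0, 0, 0, 0, 0, 0, 0.4],
    [0, 0, 0, 0, 0, 0, 0.4],
  ],
)

```text
time: 2.87
tool_pos: [0.521, 0.2302, 0.1213]
tool_rot: [-3.139, -0.872, 3.069]
contact_force: [0.3, -0.1, 0.3]
opening: 0.0369
grip_force: 0.0
```

```bash
python3 - <<'E'
from h import *
st(); a=wpose(.06,np.radians(50),.023); plan(*a,1,4)
E
```

```text
{'time': 2.8667, 'qpos': [0.1778, 1.0381, 0.8405, 0.2196, 2.1093, -1.2941], 'qvel': [-0.0011, -0.1006, 0.0001, -0.0022, 0.0029, -0.0051], 'joint_efforts': [-0.2714, -64.8863, -20.5137, 0.837, 3.4674, 0.073], 'tool_pos': [0.521, 0.2302, 0.1213], 'tool_rot': [-3.1389, -0.8722, 3.0693], 'contact_force': [0.2901, -0.1052, 0.3183], 'torque': [0.004, -0.4001, -0.0433], 'grip_force': 0.0, 'opening': 0.0369}
CALL [[0.0, -0.08, 1.58, -0.001, 0.0, 0.0], [0.0, -0.08, 1.58, -0.001, 0.0, 0.0], [0.0, -0.08, 1.58, -0.001, 0.0, 0.0], [0.0, -0.08, 1.58, -0.001, 0.0, 0.0]]
max [3.000e-03 7.900e-02 1.576e+00 1.000e-03 0.000e+00 0.000e+00]
```

Emit:
carry_out(
  deltas=[
    [0, -0.08, 1.58, 0, 0, 0, 0.4],
    [0, -0.08, 1.58, 0, 0, 0, 0.4],
    [0, -0.08, 1.58, 0, 0, 0, 0.4],
    [0, -0.08, 1.58, 0, 0, 0, 0.4],
    [0, 0, 0, 0, 0, 0, 0.4],
    [0, 0, 0, 0, 0, 0, 0.2],
    [0, 0, 0, 0, 0, 0, 0],
    [0, 0, 0, 0, 0, 0, 0],
  ],
  force=12,
)

```text
time: 3.53
tool_pos: [0.4747, 0.2302, 0.0846]
tool_rot: [3.14, -0.864, 3.072]
contact_force: [-0.9, -0.2, 0.3]
opening: 0.0211
grip_force: 0.0
```

```bash
python3 - <<'E'
from h import *
st(); print(wpose(.06,np.radians(50),.023))
E
```

```text
{'time': 3.5333, 'qpos': [0.1886, 0.9859, 1.0646, 0.2107, 1.931, -1.3256], 'qvel': [-0.0029, 0.0148, 0.0004, -0.0011, -0.0022, -0.0018], 'joint_efforts': [0.1932, -65.1274, -18.42, 0.7947, 3.5131, 0.031], 'tool_pos': [0.4747, 0.2302, 0.0846], 'tool_rot': [3.1402, -0.8643, 3.0718], 'contact_force': [-0.8639, -0.1946, 0.2716], 'torque': [-0.0148, -0.4144, 0.0219], 'grip_force': 0.0, 'opening': 0.0211}
(array([0.47251876, 0.23041723, 0.08078412]), array([-3.14159265, -0.87266463,  3.07009265]))
```

Emit:
carry_out(
  deltas=[
    [0, 0, 0, 0, 0, 0, 0],
    [0, 0, 0, 0, 0, 0, 0],
    [0.27, 0, 0, 0, -0.1, 0, 0],
    [0.27, 0, 0, 0, -0.1, 0, 0],
    [0.27, 0, 0, 0, -0.1, 0, 0],
    [0.27, 0, 0, 0, -0.1, 0, 0],
    [0.27, 0, 0, 0, -0.1, 0, 0],
    [0.27, 0, 0, 0, -0.1, 0, 0],
  ],
)

```text
time: 4.2
tool_pos: [0.4601, 0.2314, 0.0908]
tool_rot: [3.141, -0.265, 3.071]
contact_force: [-0.5, 5.2, -15.8]
opening: 0.0159
grip_force: 12.0
```

Emit:
carry_out(
  deltas=[
    [0.27, 0, 0, 0, -0.1, 0, 0],
    [0.27, 0, 0, 0, -0.1, 0, 0],
    [0.27, 0, 0, 0, -0.1, 0, 0],
    [0.27, 0, 0, 0, -0.1, 0, 0],
    [0.27, 0, 0, 0, -0.1, 0, 0],
    [0.27, 0, 0, 0, -0.1, 0, 0],
    [0, 0, 0, 0, 0, 0, 0],
    [0, 0, 0, 0, 0, 0, 0],
  ],
)

```text
time: 4.87
tool_pos: [0.4429, 0.2327, 0.0922]
tool_rot: [-3.141, 0.33, 3.073]
contact_force: [-5.1, 4.8, 1.1]
opening: 0.016
grip_force: 12.0
```

```bash
python3 - <<'E'
from h import *
s=st(); h=bw(-.062,.06,.066); v=RB.inv().apply(s['tool_pos']-h); print(v, np.degrees(np.arctan2(v[0],v[2])),np.hypot(v[0],v[2]),np.degrees(-s['tool_rot'][1]))
E
```

```text
{'time': 4.8667, 'qpos': [0.4267, 0.3743, 2.0129, -0.3369, 0.4854, -0.7976], 'qvel': [-0.014, 0.0069, -0.0372, 0.0393, 0.0394, -0.0318], 'joint_efforts': [-2.7042, -37.8173, -17.3644, -2.0105, -1.4834, 0.4054], 'tool_pos': [0.4429, 0.2327, 0.0922], 'tool_rot': [-3.1413, 0.3298, 3.0728], 'contact_force': [-5.0892, 4.8388, 1.0936], 'torque': [0.8695, 1.0708, 0.1758], 'grip_force': 11.9985, 'opening': 0.016}
[-0.0121219   0.00018314  0.02620975] -24.820344356263025 0.028877180104331348 -18.897600247928914
```

Emit:
carry_out(
  deltas=[
    [0, 0, 0, 0, 0, 0, 0.4],
    [0, 0, 0, 0, 0, 0, 0.4],
    [0, 0, -1.7, 0, 0, 0, 0.4],
    [0, 0, -1.7, 0, 0, 0, 0.4],
    [0, 0, -1.7, 0, 0, 0, 0.4],
    [0, 0, -1.7, 0, 0, 0, 0.4],
    [0, -2, 0, 0, 0, 0, 0.4],
    [0, -2, 0, 0, 0, 0, 0.4],
  ],
)

```text
time: 5.53
tool_pos: [0.4206, 0.194, 0.1584]
tool_rot: [3.14, 0.334, 3.072]
contact_force: [-0.9, -0.1, 0.4]
opening: 0.0367
grip_force: 0.0
```

Emit:
carry_out(
  deltas=[
    [0, -2, 0, 0, 0, 0, 0.4],
    [0, -2, 0, 0, 0, 0, 0.4],
    [0, -2, 0, 0, 0, 0, 0.4],
    [0, -1.9, 0, 0, 0, 0, 0.4],
    [0, 0, 0, 0, 0, 0, 0.4],
    [0, 0, 0, 0, 0, 0, 0.4],
    [0, 0, 0, 0, 0, 0, 0.4],
    [0, 0, 0, 0, 0, 0, 0.4],
  ],
)

```text
time: 6.2
tool_pos: [0.4145, 0.1154, 0.1571]
tool_rot: [3.141, 0.332, 3.071]
contact_force: [-0.7, 0.4, 0.7]
opening: 0.0368
grip_force: 0.0
```

```bash
python3 - <<'E'
from h import *
s=st(); a=wpose(-.06,np.radians(-19),.025); print(a); plan(*a,1,4)
E
```

```text
{'time': 6.2, 'qpos': [0.1433, 0.1231, 2.1283, -0.1284, 0.5687, -1.26], 'qvel': [0.0074, 0.0032, 0.0029, 0.0004, -0.0008, -0.0025], 'joint_efforts': [-0.3363, -26.9522, -20.0138, -0.2741, -1.357, -0.0071], 'tool_pos': [0.4145, 0.1154, 0.1571], 'tool_rot': [3.1413, 0.3323, 3.0712], 'contact_force': [-0.7224, 0.3623, 0.7325], 'torque': [0.0399, 0.218, 0.0025], 'grip_force': 0.0, 'opening': 0.0368}
(array([0.43825366, 0.11256398, 0.08963796]), array([-3.14159265,  0.33161256,  3.07009265]))
CALL [[-0.01, -0.03, 1.79, 0.0, 0.0, 0.0], [-0.01, -0.03, 1.79, 0.0, 0.0, 0.0], [-0.01, -0.03, 1.79, 0.0, 0.0, 0.0], [-0.01, -0.03, 1.79, 0.0, 0.0, 0.0]]
max [0.014 0.03  1.79  0.    0.    0.   ]
```

Emit:
carry_out(
  deltas=[
    [0, 0, 1.8, 0, 0, 0, 0.4],
    [0, 0, 1.8, 0, 0, 0, 0.4],
    [0, 0, 1.8, 0, 0, 0, 0.4],
    [0, 0, 1.8, 0, 0, 0, 0.4],
    [0, 0, 0, 0, 0, 0, 0.2],
    [0, 0, 0, 0, 0, 0, 0],
    [0, 0, 0, 0, 0, 0, 0],
    [0, 0, 0, 0, 0, 0, 0],
  ],
)

```text
time: 6.87
tool_pos: [0.4376, 0.1132, 0.0898]
tool_rot: [-3.141, 0.333, 3.072]
contact_force: [1.1, -12.3, 0.1]
opening: 0.016
grip_force: 12.0
```

Emit:
carry_out(
  deltas=[
    [0, 0, 0, 0, 0, 0, 0],
    [-0.27, 0, 0, 0, 0.0942, 0, 0],
    [-0.27, 0, 0, 0, 0.0942, 0, 0],
    [-0.27, 0, 0, 0, 0.0942, 0, 0],
    [-0.27, 0, 0, 0, 0.0942, 0, 0],
    [-0.27, 0, 0, 0, 0.0942, 0, 0],
    [-0.27, 0, 0, 0, 0.0942, 0, 0],
    [-0.27, 0, 0, 0, 0.0942, 0, 0],
  ],
)

```text
time: 7.53
tool_pos: [0.4542, 0.1117, 0.0909]
tool_rot: [-3.141, -0.336, 3.071]
contact_force: [-6.8, -1.5, -8.2]
opening: 0.016
grip_force: 12.0
```

Emit:
carry_out(
  deltas=[
    [-0.27, 0, 0, 0, 0.0942, 0, 0],
    [-0.27, 0, 0, 0, 0.0942, 0, 0],
    [-0.27, 0, 0, 0, 0.0942, 0, 0],
    [0, 0, 0, 0, 0, 0, 0],
    [0, 0, 0, 0, 0, 0, 0],
    [0, 0, 0, 0, 0, 0, 0.4],
    [0, 0, 0, 0, 0, 0, 0.4],
    [0, 0, 0, 0, 0, 0, 0.4],
  ],
)

```text
time: 8.2
tool_pos: [0.464, 0.1118, 0.088]
tool_rot: [3.141, -0.605, 3.072]
contact_force: [-0.1, -0.6, 0.3]
opening: 0.0313
grip_force: 0.0
```

```bash
python3 - <<'E'
from h import *
s=st(); plan([.42,.165,.30],[np.pi,0,3.07],2,14)
h=bw(-.062,-.06,.066); v=RB.inv().apply(s['tool_pos']-h); print(v)
E
```

```text
{'time': 8.2, 'qpos': [0.0356, 0.7634, 1.3831, 0.0609, 1.5977, -1.4823], 'qvel': [-0.0005, 0.0043, -0.0065, -0.0016, 0.0073, 0.0], 'joint_efforts': [-0.0895, -55.6308, -17.613, 0.2046, 2.6725, 0.0206], 'tool_pos': [0.464, 0.1118, 0.088], 'tool_rot': [3.1407, -0.6053, 3.0717], 'contact_force': [-0.1496, -0.6421, 0.3052], 'torque': [-0.0118, -0.3006, 0.009], 'grip_force': 0.0, 'opening': 0.0313}
CALL [[1.14, 0.36, -1.05, 0.0, -0.043, 0.0], [1.09, 0.36, -1.1, 0.0, -0.043, 0.0], [1.05, 0.36, -1.15, 0.0, -0.043, 0.0], [1.0, 0.36, -1.19, 0.0, -0.043, 0.0], [0.94, 0.36, -1.23, 0.0, -0.043, 0.0], [0.89, 0.36, -1.27, 0.0, -0.043, 0.0], [0.83, 0.36, -1.31, 0.0, -0.043, 0.0], [0.78, 0.36, -1.34, 0.0, -0.043, 0.0]]
CALL [[0.72, 0.36, -1.38, 0.0, -0.043, 0.0], [0.66, 0.36, -1.41, 0.0, -0.043, 0.0], [0.6, 0.36, -1.43, 0.0, -0.043, 0.0], [0.53, 0.36, -1.46, 0.0, -0.043, 0.0], [0.47, 0.36, -1.48, 0.0, -0.043, 0.0], [0.41, 0.36, -1.5, 0.0, -0.043, 0.0]]
max [1.141 0.358 1.498 0.    0.043 0.   ]
[0.01754463 0.00111609 0.0219733 ]
```

```bash
python3 - <<'E'
from h import *
s=robot.observe(); r=s['tool_rot']; p=s['tool_pos']+R.from_euler('xyz',r).apply([0,0,-.06]); print(p)
plan([.42,.165,.30],[np.pi,0,3.07],2,12,start=(p,r))
E
```

```text
[0.49800507 0.10940135 0.13731297]
CALL [[1.33, 0.42, -0.73, 0.0, -0.05, 0.0], [1.29, 0.42, -0.79, 0.0, -0.05, 0.0], [1.25, 0.42, -0.86, 0.0, -0.05, 0.0], [1.21, 0.42, -0.92, 0.0, -0.05, 0.0], [1.16, 0.42, -0.98, 0.0, -0.05, 0.0], [1.11, 0.42, -1.04, 0.0, -0.05, 0.0], [1.05, 0.42, -1.09, 0.0, -0.05, 0.0], [1.0, 0.42, -1.14, 0.0, -0.05, 0.0]]
CALL [[0.94, 0.42, -1.19, 0.0, -0.05, 0.0], [0.88, 0.42, -1.24, 0.0, -0.05, 0.0], [0.81, 0.42, -1.28, 0.0, -0.05, 0.0], [0.75, 0.42, -1.32, 0.0, -0.05, 0.0]]
max [1.331 0.417 1.32  0.    0.05  0.   ]
```

Emit:
carry_out(
  deltas=[
    [0, 0, -1.5, 0, 0, 0, 0.4],
    [0, 0, -1.5, 0, 0, 0, 0.4],
    [0, 0, -1.5, 0, 0, 0, 0.4],
    [0, 0, -1.5, 0, 0, 0, 0.4],
    [1.33, 0.42, -0.73, 0, -0.05, 0, 0.4],
    [1.29, 0.42, -0.79, 0, -0.05, 0, 0.4],
    [1.25, 0.42, -0.86, 0, -0.05, 0, 0.4],
    [1.21, 0.42, -0.92, 0, -0.05, 0, 0.4],
  ],
)

```text
time: 8.87
tool_pos: [0.472, 0.1281, 0.1918]
tool_rot: [3.141, -0.404, 3.071]
contact_force: [-0.1, 0.1, -0.1]
opening: 0.0368
grip_force: 0.0
```

Emit:
carry_out(
  deltas=[
    [1.16, 0.42, -0.98, 0, -0.05, 0, 0.4],
    [1.11, 0.42, -1.04, 0, -0.05, 0, 0.4],
    [1.05, 0.42, -1.09, 0, -0.05, 0, 0.4],
    [1, 0.42, -1.14, 0, -0.05, 0, 0.4],
    [0.94, 0.42, -1.19, 0, -0.05, 0, 0.4],
    [0.88, 0.42, -1.24, 0, -0.05, 0, 0.4],
    [0.81, 0.42, -1.28, 0, -0.05, 0, 0.4],
    [0.75, 0.42, -1.32, 0, -0.05, 0, 0.4],
  ],
)

```text
time: 9.53
tool_pos: [0.4203, 0.1654, 0.3011]
tool_rot: [3.14, -0.004, 3.071]
contact_force: [0.8, -0.0, 0.2]
opening: 0.0369
grip_force: 0.0
```

```bash
python3 - <<'E'
from h import *
st()
for i in range(3): snap('wrist','wrist2')   # settle 0.15 s
d=load('wrist2'); st()
x0,y0,x1,y1=245,155,415,235
c=cv2.rotate(cv2.resize(d['image'][y0:y1,x0:x1],None,fx=4.7,fy=4.7,interpolation=cv2.INTER_CUBIC),cv2.ROTATE_180)
cv2.imwrite('pics/w2c.png',c)
def px(p):
    u,v=w2px(d,p); return np.round([((x1-x0)-(u+.5-x0))*4.7,((y1-y0)-(v+.5-y0))*4.7]).astype(int).tolist()
print({a:px(bw(-.062-.034*np.sin(np.radians(a)),0,.066+.034*np.cos(np.radians(a)))) for a in (-36,-18,0,18,36,54)})
E
```

```text
{'time': 9.5333, 'qpos': [0.2031, 0.159, 1.5859, 0.0026, 1.3998, -1.2977], 'qvel': [0.2588, -0.5278, 0.1945, -0.1502, -0.2518, 0.2841], 'joint_efforts': [-1.7173, -31.6241, -25.5951, 0.1833, 0.4658, -0.4073], 'tool_pos': [0.4203, 0.1654, 0.3011], 'tool_rot': [3.14, -0.0037, 3.0711], 'contact_force': [0.8014, -0.0056, 0.2219], 'torque': [0.0052, 0.0012, 0.014], 'grip_force': 0.0, 'opening': 0.0369}
{'time': 9.6833, 'qpos': [0.203, 0.1599, 1.5846, 0.0031, 1.4014, -1.2992], 'qvel': [-0.0236, 0.063, 0.0008, 0.0004, 0.0047, -0.0075], 'joint_efforts': [0.6719, -36.4146, -25.7236, 0.0219, 0.1292, 0.1196], 'tool_pos': [0.4204, 0.1655, 0.3011], 'tool_rot': [3.1398, -0.005, 3.0725], 'contact_force': [-0.2039, -0.3548, -0.3035], 'torque': [0.0286, 0.0458, 0.0082], 'grip_force': 0.0, 'opening': 0.0365}
{-36: [415, 57], -18: [414, 87], 0: [414, 126], 18: [414, 170], 36: [414, 212], 54: [414, 248]}
```

View pics/w2c.png

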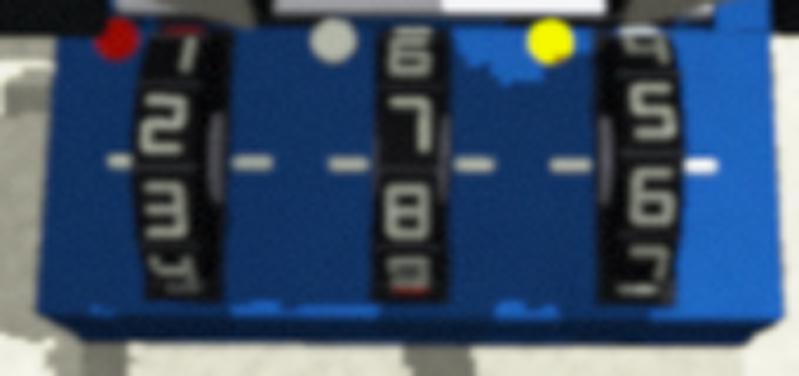

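Left shows 2 (centred, y≈125) and the middle still shows 7 (y≈123). The right wheel's 5 sits at y≈112, about 6° too far, so I'll trim it back.

```bash
python3 - <<'E'
from h import *
p,r=wpose(-.059,0.03,.1); plan(p,r,1,8)
p2,r2=wpose(-.059,0.03,.027); print(p,p2,(p-p2)*100)
E
```

```text
CALL [[-0.42, -0.64, 1.69, 0.0, 0.003, 0.0], [-0.42, -0.64, 1.69, 0.0, 0.003, 0.0], [-0.43, -0.63, 1.68, 0.0, 0.003, 0.0], [-0.43, -0.63, 1.68, 0.0, 0.003, 0.0], [-0.44, -0.63, 1.68, 0.0, 0.003, 0.0], [-0.44, -0.63, 1.68, 0.0, 0.003, 0.0], [-0.45, -0.63, 1.68, 0.0, 0.003, 0.0], [-0.45, -0.63, 1.68, 0.0, 0.003, 0.0]]
max [0.455 0.636 1.687 0.    0.003 0.   ]
[0.44943539 0.11276569 0.165955  ] [0.44725131 0.11292211 0.09298785] [ 0.21840768 -0.01564282  7.29671525]
```

Emit:
carry_out(
  deltas=[
    [-0.42, -0.64, 1.69, 0, 0.003, 0, 0.4],
    [-0.42, -0.64, 1.69, 0, 0.003, 0, 0.4],
    [-0.43, -0.63, 1.68, 0, 0.003, 0, 0.4],
    [-0.43, -0.63, 1.68, 0, 0.003, 0, 0.4],
    [-0.44, -0.63, 1.68, 0, 0.003, 0, 0.4],
    [-0.44, -0.63, 1.68, 0, 0.003, 0, 0.4],
    [-0.45, -0.63, 1.68, 0, 0.003, 0, 0.4],
    [-0.45, -0.63, 1.68, 0, 0.003, 0, 0.4],
  ],
)

```text
time: 10.35
tool_pos: [0.4495, 0.1114, 0.162]
tool_rot: [3.142, -0.036, 3.07]
contact_force: [0.1, -0.1, -0.2]
opening: 0.0366
grip_force: 0.0
```

Emit:
carry_out(
  deltas=[
    [0, 0, 1.46, 0, 0, 0, 0.4],
    [0, 0, 1.46, 0, 0, 0, 0.4],
    [0, 0, 1.46, 0, 0, 0, 0.4],
    [0, 0, 1.46, 0, 0, 0, 0.4],
    [0, 0, 1.46, 0, 0, 0, 0.4],
    [0, 0, 0, 0, 0, 0, 0],
    [0, 0, 0, 0, 0, 0, 0],
    [0, 0, 0, 0, 0, 0, 0],
  ],
)

```text
time: 11.02
tool_pos: [0.4473, 0.1123, 0.091]
tool_rot: [3.141, -0.034, 3.07]
contact_force: [0.1, 0.1, -0.8]
opening: 0.0212
grip_force: 0.0
```

Emit:
carry_out(
  deltas=[
    [0, 0, 0, 0, 0, 0, 0],
    [0.14, 0, 0, 0, -0.05, 0, 0],
    [0.15, 0, 0, 0, -0.055, 0, 0],
    [0, 0, 0, 0, 0, 0, 0],
    [0, 0, 0, 0, 0, 0, 0],
    [0, 0, 0, 0, 0, 0, 0],
    [0, 0, 0, 0, 0, 0, 0.4],
    [0, 0, 0, 0, 0, 0, 0.4],
  ],
)

```text
time: 11.68
tool_pos: [0.4446, 0.1128, 0.0911]
tool_rot: [3.141, 0.071, 3.07]
contact_force: [0.4, -0.2, -0.7]
opening: 0.0248
grip_force: 0.0
```

```bash
python3 - <<'E'
from h import *
s=st()
r=s['tool_rot']; p=s['tool_pos']+R.from_euler('xyz',r).apply([0,0,-.06]); print(p)
plan([.42,.165,.30],[np.pi,0,3.07],2,8,start=(p,r))
E
```

```text
{'time': 11.6833, 'qpos': [0.0885, 0.3757, 1.9478, -0.0157, 0.7478, -1.4], 'qvel': [0.0009, 0.0031, 0.0062, -0.0022, -0.0081, -0.0009], 'joint_efforts': [-0.038, -37.9239, -17.3391, -0.066, -0.1811, -0.0051], 'tool_pos': [0.4446, 0.1128, 0.0911], 'tool_rot': [3.141, 0.0712, 3.0705], 'contact_force': [0.4162, -0.2166, -0.747], 'torque': [0.0672, 0.0387, 0.0263], 'grip_force': 0.0, 'opening': 0.0248}
[0.44030602 0.11308665 0.15089888]
CALL [[0.17, 0.63, -1.88, 0.0, 0.009, 0.0], [0.18, 0.63, -1.88, 0.0, 0.009, 0.0], [0.2, 0.63, -1.88, 0.0, 0.009, 0.0], [0.22, 0.63, -1.87, 0.0, 0.009, 0.0], [0.23, 0.63, -1.87, 0.0, 0.009, 0.0], [0.25, 0.63, -1.87, 0.0, 0.009, 0.0], [0.27, 0.63, -1.87, 0.0, 0.009, 0.0], [0.28, 0.63, -1.87, 0.0, 0.009, 0.0]]
max [0.283 0.63  1.88  0.    0.009 0.   ]
```

Emit:
carry_out(
  deltas=[
    [0, 0, -2, 0, 0, 0, 0.4],
    [0, 0, -2, 0, 0, 0, 0.4],
    [0, 0, -2, 0, 0, 0, 0.4],
    [0.17, 0.63, -1.88, 0, 0.009, 0, 0.4],
    [0.18, 0.63, -1.88, 0, 0.009, 0, 0.4],
    [0.2, 0.63, -1.88, 0, 0.009, 0, 0.4],
    [0.22, 0.63, -1.87, 0, 0.009, 0, 0.4],
    [0.23, 0.63, -1.87, 0, 0.009, 0, 0.4],
  ],
)

```text
time: 12.35
tool_pos: [0.427, 0.146, 0.245]
tool_rot: [3.141, 0.026, 3.071]
contact_force: [-0.2, -0.5, -0.1]
opening: 0.0368
grip_force: 0.0
```

Emit:
carry_out(
  deltas=[
    [0.25, 0.63, -1.87, 0, 0.009, 0, 0.4],
    [0.27, 0.63, -1.87, 0, 0.009, 0, 0.4],
    [0.28, 0.63, -1.87, 0, 0.009, 0, 0.4],
    [0, 0, 0, 0, 0, 0, 0.4],
    [0, 0, 0, 0, 0, 0, 0.4],
    [0, 0, 0, 0, 0, 0, 0.4],
    [0, 0, 0, 0, 0, 0, 0.4],
    [0, 0, 0, 0, 0, 0, 0.4],
  ],
)

```text
time: 13.02
tool_pos: [0.4191, 0.1646, 0.2988]
tool_rot: [-3.141, -0.003, 3.07]
contact_force: [0.5, -0.8, -0.5]
opening: 0.0367
grip_force: 0.0
```

```bash
python3 - <<'E'
from h import *
s=st(); d=snap('wrist','wrist3'); p=load('wrist2')
g=lambda d: cv2.resize(cv2.cvtColor(d['image'][155:235,245:415],cv2.COLOR_BGR2GRAY),None,fx=4.7,fy=4.7,interpolation=cv2.INTER_CUBIC)[::-1,::-1].copy()
A,B=g(p),g(d)
for n,(x0,x1,y0,y1) in dict(L2=(138,190,90,160),L3=(138,195,170,245),M7=(385,435,90,160),M8=(380,435,175,245),R5=(625,680,75,145),R6=(625,680,160,230)).items():
    t=A[y0:y1,x0:x1]; S=B[max(y0-35,0):y1+35,x0-25:x1+25]; m=cv2.matchTemplate(S,t,cv2.TM_CCOEFF_NORMED); _,v,_,l=cv2.minMaxLoc(m); print(n,v,l[0]-25,l[1]-(y0-max(y0-35,0)))
E
```

```text
{'time': 13.0167, 'qpos': [0.2035, 0.1578, 1.5937, 0.0004, 1.393, -1.2963], 'qvel': [0.001, -0.0006, -0.0067, -0.0004, 0.0026, 0.0015], 'joint_efforts': [0.0655, -34.3473, -25.521, -0.0077, 0.0965, -0.0028], 'tool_pos': [0.4191, 0.1646, 0.2988], 'tool_rot': [-3.1412, -0.0029, 3.0704], 'contact_force': [0.4643, -0.8121, -0.5369], 'torque': [0.0095, 0.0402, -0.0094], 'grip_force': 0.0, 'opening': 0.0367}
L2 0.989780604839325 -12 -9
L3 0.9756293296813965 -12 -8
M7 0.9884297251701355 -9 -8
M8 0.9786089658737183 -9 -8
R5 0.9798418283462524 -6 8
R6 0.9807945489883423 -8 9
```

```bash
python3 - <<'E'
from h import *
d=load('top')
# fin: dark pixels with height 0.085..0.115 around
P=[]
for v in range(165,192):
    for u in range(290,305):
        w=px2w(d,u,v); 
        if d['image'][v,u].max()<90: P.append(w)
P=np.array(P); print(len(P),P.mean(0).round(4),P.min(0).round(4),P.max(0).round(4))
p=bw(.064,-.055,.15); print(p); plan(p,[np.pi,0,YAW+np.pi],2,12)
E
```

```text
56 [0.5726 0.1073 0.0985] [0.5561 0.1005 0.0641] [0.5909 0.1139 0.109 ]
[0.57240733 0.10796842 0.15      ]
CALL [[-1.31, -0.38, 1.24, 0.0, 0.0, 0.0], [-1.31, -0.38, 1.24, 0.0, 0.0, 0.0], [-1.31, -0.38, 1.24, 0.0, 0.0, 0.0], [-1.31, -0.38, 1.24, 0.0, 0.0, 0.0], [-1.31, -0.38, 1.24, 0.0, 0.0, 0.0], [-1.31, -0.38, 1.24, 0.0, 0.0, 0.0], [-1.31, -0.38, 1.24, 0.0, 0.0, 0.0], [-1.31, -0.38, 1.24, 0.0, 0.0, 0.0]]
CALL [[-1.31, -0.38, 1.24, 0.0, 0.0, 0.0], [-1.31, -0.38, 1.24, 0.0, 0.0, 0.0], [-1.31, -0.38, 1.24, 0.0, 0.0, 0.0], [-1.31, -0.38, 1.24, 0.0, 0.0, 0.0]]
max [1.31  0.38  1.241 0.    0.    0.   ]
```

Emit:
carry_out(
  deltas=[
    [-1.31, -0.38, 1.24, 0, 0, 0, 0.4],
    [-1.31, -0.38, 1.24, 0, 0, 0, 0.4],
    [-1.31, -0.38, 1.24, 0, 0, 0, 0.4],
    [-1.31, -0.38, 1.24, 0, 0, 0, 0.4],
    [-1.31, -0.38, 1.24, 0, 0, 0, 0.4],
    [-1.31, -0.38, 1.24, 0, 0, 0, 0.4],
    [-1.31, -0.38, 1.24, 0, 0, 0, 0.4],
    [-1.31, -0.38, 1.24, 0, 0, 0, 0.4],
  ],
  force=15,
)

```text
time: 13.73
tool_pos: [0.5221, 0.1267, 0.1992]
tool_rot: [-3.142, -0.002, 3.07]
contact_force: [0.1, 0.7, 0.1]
opening: 0.0367
grip_force: 0.0
```

Emit:
carry_out(
  deltas=[
    [-1.31, -0.38, 1.24, 0, 0, 0, 0.4],
    [-1.31, -0.38, 1.24, 0, 0, 0, 0.4],
    [-1.31, -0.38, 1.24, 0, 0, 0, 0.4],
    [-1.31, -0.38, 1.24, 0, 0, 0, 0.4],
    [0, 0, 1.7, 0, 0, 0, 0.4],
    [0, 0, 1.7, 0, 0, 0, 0.4],
    [0, 0, 1.7, 0, 0, 0, 0.4],
    [0, 0, 1.6, 0, 0, 0, 0.4],
  ],
)

```text
time: 14.4
tool_pos: [0.5724, 0.108, 0.0822]
tool_rot: [-3.142, -0.002, 3.07]
contact_force: [-0.0, 0.5, -0.2]
opening: 0.0366
grip_force: 0.0
```

Emit:
carry_out(
  deltas=[
    [0, 0, 0, 0, 0, 0, 0.4],
    [0, 0, 0, 0, 0, 0, 0],
    [0, 0, 0, 0, 0, 0, 0],
    [0, 0, 0, 0, 0, 0, 0],
    [0, 0, 0, 0, 0, 0, 0],
    [0, 0, 0, 0, 0, 0, 0],
    [0, 0, 0, 0, 0, 0, 0],
    [0, 0, 0, 0, 0, 0, 0],
  ],
)

```text
time: 15.07
tool_pos: [0.5734, 0.1083, 0.0848]
tool_rot: [3.141, 0.001, 3.071]
contact_force: [-0.5, -0.9, 5.7]
opening: 0.0116
grip_force: 15.0
```

Emit:
carry_out(
  deltas=[
    [0, 1.5, 0, 0, 0, 0, 0],
    [0, 1.5, 0, 0, 0, 0, 0],
    [0, 1.5, 0, 0, 0, 0, 0],
    [0, 1.5, 0, 0, 0, 0, 0],
    [0, 1.5, 0, 0, 0, 0, 0],
    [0, 1.5, 0, 0, 0, 0, 0],
    [0, 1.5, 0, 0, 0, 0, 0],
    [0, 1.5, 0, 0, 0, 0, 0],
  ],
)

```text
time: 15.73
tool_pos: [0.5826, 0.2288, 0.0848]
tool_rot: [3.141, 0.002, 3.071]
contact_force: [3.8, -2.0, 4.3]
opening: 0.0119
grip_force: 15.0
```

Emit:
carry_out(
  deltas=[
    [0, 1.5, 0, 0, 0, 0, 0],
    [0, 1.2, 0, 0, 0, 0, 0],
    [0, 0.8, 0, 0, 0, 0, 0],
    [0, 0, 0, 0, 0, 0, 0],
    [0, 0, 0, 0, 0, 0, 0],
    [0, 0, 0, 0, 0, 0, 0],
    [0, 0, 0, 0, 0, 0, 0],
    [0, 0, 0, 0, 0, 0, 0],
  ],
)

```text
time: 16.4
tool_pos: [0.5847, 0.2573, 0.0847]
tool_rot: [-3.133, -0.0, 3.07]
contact_force: [0.4, -24.0, 11.7]
opening: 0.0116
grip_force: 15.0
```

```bash
python3 - <<'E'
from h import *
s=st(); print(RB.inv().apply(s['tool_pos']-np.r_[O,0]))
E
```

```text
{'time': 16.4, 'qpos': [0.2985, 0.6892, 1.3687, -0.009, 1.087, -1.1966], 'qvel': [-0.0, -0.0001, 0.0003, -0.0002, -0.0008, 0.0014], 'joint_efforts': [13.9738, -50.8382, -21.5052, 5.9969, -1.7586, -0.036], 'tool_pos': [0.5847, 0.2573, 0.0847], 'tool_rot': [-3.133, -0.0002, 3.0701], 'contact_force': [0.3718, -24.0022, 11.6934], 'torque': [-3.7435, -0.1539, 0.0033], 'grip_force': 14.9806, 'opening': 0.0116}
[0.0656402  0.09480732 0.08468978]
```

Emit:
carry_out(
  deltas=[
    [0, 0, 0, 0, 0, 0, 0.4],
    [0, 0, 0, 0, 0, 0, 0.4],
    [0, 0, 0, 0, 0, 0, 0.4],
    [0, 0, -1.5, 0, 0, 0, 0.4],
    [0, 0, -2, 0, 0, 0, 0.4],
    [0, 0, -2, 0, 0, 0, 0.4],
    [0.4, -1, -2, 0, 0, 0, 0.4],
    [0.4, -1, -2, 0, 0, 0, 0.4],
  ],
)

```text
time: 17.07
tool_pos: [0.5735, 0.2445, 0.1787]
tool_rot: [3.142, -0.003, 3.073]
contact_force: [0.7, 1.0, -0.2]
opening: 0.0367
grip_force: 0.0
```

Emit:
carry_out(
  deltas=[
    [0.5, -1.5, -2, 0, 0, 0, 0.6],
    [0.5, -1.5, -2, 0, 0, 0, 0.6],
    [0.5, -1.5, -2, 0, 0, 0, 0.6],
    [0.5, -1.5, -2, 0, 0, 0, 0.6],
    [0.5, -1, -2, 0, 0, 0, 0.6],
    [0.5, -0.6, -2, 0, 0, 0, 0.6],
    [0, 0, 0, 0, 0, 0, 0.6],
    [0, 0, 0, 0, 0, 0, 0.6],
  ],
)

```text
time: 17.73
tool_pos: [0.5392, 0.1704, 0.2992]
tool_rot: [3.141, 0.0, 3.071]
contact_force: [-0.1, 0.6, 0.2]
opening: 0.0551
grip_force: 0.0
```

```bash
python3 - <<'E'
from h import *
s=st(); d=snap('wrist','wrist4'); e=snap('top','top4')
a=cv2.resize(d['image'][100:260,160:480],(800,400),interpolation=cv2.INTER_CUBIC)
b=cv2.resize(e['image'][155:245,190:390],(440,198),interpolation=cv2.INTER_CUBIC)
out=np.zeros((600,800,3),np.uint8); out[:400]=a; out[400:598,:440]=b; cv2.imwrite('pics/c4.png',out)
E
```

```text
{'time': 17.7333, 'qpos': [0.1701, 0.3785, 1.2917, 0.001, 1.471, -1.3304], 'qvel': [0.0055, 0.0367, 0.0365, -0.0006, -0.0116, -0.0002], 'joint_efforts': [-0.3464, -48.7762, -27.1676, -0.0608, 0.2609, -0.0283], 'tool_pos': [0.5392, 0.1704, 0.2992], 'tool_rot': [3.1406, 0.0001, 3.0712], 'contact_force': [-0.0505, 0.5648, 0.1777], 'torque': [0.0103, -0.0089, 0.0165], 'grip_force': 0.0, 'opening': 0.0551}
```

View pics/c4.png

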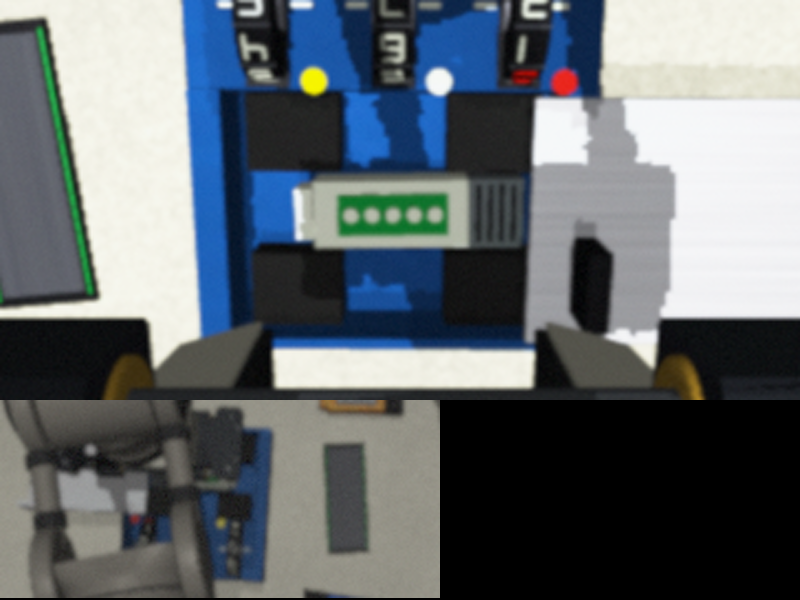

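The cover is open (its edge at x≈530). The cartridge lies with its nose at (297,212) and its tail end at (525,213); the finger gap spans x 343–445. I'll compute the grasp, with a small tilt so the gripper's body clears the wheels.

```bash
python3 - <<'E'
from h import *
d=load('wrist4')
P=lambda x,y,z: px2w(d,160+x/2.5-.3,100+y/2.5-.3,z)
for n,p in dict(tail_a=P(525,178,.04),tail_b=P(523,248,.04),sh_a=P(313,174,.04),sh_b=P(313,248,.04),nose=P(297,212,.037),gapL=P(343,212,.04),gapR=P(445,212,.04),ylw=P(314,81,.06),red=P(565,82,.06),ctr=(P(525,213,.04)+P(297,212,.037))/2, inL=P(190,92,.06)).items(): print(n,p.round(4),RB.inv().apply(p-np.r_[O,0]).round(4))
u,v=160+394/2.5,100+212/2.5; print('depth z',px2w(d,u,v))
th=.105
yaw=YAW+np.pi/2
E
```

```text
tail_a [0.5406 0.2349 0.04  ] [0.0232 0.0693 0.04  ]
tail_b [0.5778 0.2326 0.04  ] [0.0605 0.0697 0.04  ]
sh_a [0.5308 0.1256 0.04  ] [ 0.0212 -0.0404  0.04  ]
sh_b [0.57   0.1217 0.04  ] [ 0.0606 -0.0415  0.04  ]
nose [0.5507 0.1148 0.037 ] [ 0.0418 -0.0497  0.037 ]
gapL [0.5518 0.1393 0.04  ] [ 0.0412 -0.0252  0.04  ]
gapR [0.5556 0.1925 0.04  ] [0.0412 0.0282 0.04  ]
ylw [0.4835 0.1329 0.06  ] [-0.0265 -0.0364  0.06  ]
red [0.4924 0.2526 0.06  ] [-0.0262  0.0836  0.06  ]
ctr [0.5549 0.1746 0.0385] [0.0417 0.0102 0.0385]
inL [0.4844 0.0731 0.06  ] [-0.0213 -0.096   0.06  ]
depth z [0.5538897  0.16630797 0.04110547]
```

```bash
python3 - <<'E'
from h import *
M=RB*R.from_euler('z',np.pi/2)*R.from_matrix(np.diag([1.,-1,-1]))
Mt=M*R.from_rotvec([.105,0,0])
p=bw(.041,.006,.15); print(p,Mt.as_euler('xyz'))
plan(p,M.as_euler('xyz'),2,16)
print('then tilt .105 about x')
dn=bw(.041,.006,.036)-p
print('down in tilted tool frame', Mt.inv().apply(dn)*100)
E
```

```text
[0.55382388 0.17045567 0.15      ] [-3.03659265e+00  2.22044605e-16  1.49929633e+00]
CALL [[-0.1, 0.01, 0.92, 0.0, 0.0, 0.098], [-0.1, 0.02, 0.92, 0.0, 0.0, 0.098], [-0.09, 0.02, 0.92, 0.0, 0.0, 0.098], [-0.09, 0.03, 0.92, 0.0, 0.0, 0.098], [-0.09, 0.04, 0.92, 0.0, 0.0, 0.098], [-0.08, 0.05, 0.92, 0.0, 0.0, 0.098], [-0.08, 0.06, 0.92, 0.0, 0.0, 0.098], [-0.07, 0.07, 0.92, 0.0, 0.0, 0.098]]
CALL [[-0.06, 0.07, 0.92, 0.0, 0.0, 0.098], [-0.06, 0.08, 0.92, 0.0, 0.0, 0.098], [-0.05, 0.08, 0.92, 0.0, 0.0, 0.098], [-0.04, 0.09, 0.92, 0.0, 0.0, 0.098], [-0.03, 0.09, 0.92, 0.0, 0.0, 0.098], [-0.02, 0.09, 0.92, 0.0, 0.0, 0.098], [-0.01, 0.09, 0.92, 0.0, 0.0, 0.098], [0.0, 0.09, 0.92, 0.0, 0.0, 0.098]]
max [0.097 0.094 0.921 0.    0.    0.098]
then tilt .105 about x
down in tilted tool frame [ 0.          1.19480172 11.33721522]
```

Emit:
carry_out(
  deltas=[
    [-0.1, 0.01, 0.92, 0, 0, 0.098, 0.7],
    [-0.1, 0.02, 0.92, 0, 0, 0.098, 0.7],
    [-0.09, 0.02, 0.92, 0, 0, 0.098, 0.7],
    [-0.09, 0.03, 0.92, 0, 0, 0.098, 0.7],
    [-0.09, 0.04, 0.92, 0, 0, 0.098, 0.7],
    [-0.08, 0.05, 0.92, 0, 0, 0.098, 0.7],
    [-0.08, 0.06, 0.92, 0, 0, 0.098, 0.7],
    [-0.07, 0.07, 0.92, 0, 0, 0.098, 0.7],
  ],
  force=25,
)

```text
time: 18.5
tool_pos: [0.5463, 0.1704, 0.2227]
tool_rot: [-3.138, -0.003, 2.283]
contact_force: [0.3, -0.8, 0.3]
opening: 0.0642
grip_force: 0.0
```

Emit:
carry_out(
  deltas=[
    [-0.06, 0.07, 0.92, 0, 0, 0.098, 0.7],
    [-0.06, 0.08, 0.92, 0, 0, 0.098, 0.7],
    [-0.05, 0.08, 0.92, 0, 0, 0.098, 0.7],
    [-0.04, 0.09, 0.92, 0, 0, 0.098, 0.7],
    [-0.03, 0.09, 0.92, 0, 0, 0.098, 0.7],
    [-0.02, 0.09, 0.92, 0, 0, 0.098, 0.7],
    [-0.01, 0.09, 0.92, 0, 0, 0.098, 0.7],
    [0, 0.09, 0.92, 0, 0, 0.098, 0.7],
  ],
)

```text
time: 19.17
tool_pos: [0.5536, 0.1703, 0.1491]
tool_rot: [-3.137, 0.0, 1.499]
contact_force: [-0.4, -0.2, 0.4]
opening: 0.0645
grip_force: 0.0
```

Emit:
carry_out(
  deltas=[
    [0, 0, 0, 0.05, 0, 0, 0.7],
    [0, 0, 0, 0.055, 0, 0, 0.7],
    [0, 0, 0, 0, 0, 0, 0.7],
    [0, 0, 0, 0, 0, 0, 0.7],
    [0, 0, 0, 0, 0, 0, 0.7],
    [0, 0, 0, 0, 0, 0, 0.7],
    [0, 0, 0, 0, 0, 0, 0.7],
    [0, 0, 0, 0, 0, 0, 0.7],
  ],
)

```text
time: 19.83
tool_pos: [0.5542, 0.1699, 0.1518]
tool_rot: [-3.036, -0.0, 1.503]
contact_force: [-0.7, -0.1, -0.5]
opening: 0.0643
grip_force: 0.0
```

```bash
python3 - <<'E'
from h import *
s=st()
M=RB*R.from_euler('z',np.pi/2)*R.from_matrix(np.diag([1.,-1,-1]))*R.from_rotvec([.105,0,0])
plan(bw(.041,.006,.036),M.as_euler('xyz'),1,7)
E
```

```text
{'time': 19.8333, 'qpos': [0.1528, 0.5695, 1.3962, 0.0242, 1.2786, 0.2124], 'qvel': [-0.0035, 0.0003, -0.0049, 0.0004, 0.0047, -0.0016], 'joint_efforts': [0.0216, -52.6212, -22.7109, 0.1798, 0.4875, -0.007], 'tool_pos': [0.5542, 0.1699, 0.1518], 'tool_rot': [-3.0363, -0.0002, 1.503], 'contact_force': [-0.662, -0.1358, -0.502], 'torque': [-0.0813, 0.0249, 0.0584], 'grip_force': 0.0, 'opening': 0.0643}
CALL [[0.01, 0.17, 1.65, 0.0, 0.0, 0.001], [0.01, 0.17, 1.65, 0.0, 0.0, 0.001], [0.01, 0.17, 1.65, 0.0, 0.0, 0.001], [0.01, 0.17, 1.65, 0.0, 0.0, 0.001], [0.01, 0.17, 1.65, 0.0, 0.0, 0.001], [0.01, 0.17, 1.65, 0.0, 0.0, 0.001], [0.01, 0.17, 1.65, 0.0, 0.0, 0.001]]
max [7.000e-03 1.670e-01 1.646e+00 0.000e+00 0.000e+00 1.000e-03]
```

Emit:
carry_out(
  deltas=[
    [0.01, 0.17, 1.65, 0, 0, 0.001, 0.7],
    [0.01, 0.17, 1.65, 0, 0, 0.001, 0.7],
    [0.01, 0.17, 1.65, 0, 0, 0.001, 0.7],
    [0.01, 0.17, 1.65, 0, 0, 0.001, 0.7],
    [0.01, 0.17, 1.65, 0, 0, 0.001, 0.7],
    [0.01, 0.17, 1.65, 0, 0, 0.001, 0.7],
    [0, 0.17, 1.4, 0, 0, 0, 0.7],
    [0, 0, 0, 0, 0, 0, 0.7],
  ],
)

```text
time: 20.5
tool_pos: [0.5526, 0.1701, 0.0355]
tool_rot: [-3.031, 0.002, 1.497]
contact_force: [-0.3, -0.9, -0.0]
opening: 0.0642
grip_force: 0.0
```

```bash
python3 - <<'E'
from h import *
s=st(); print(RB.inv().apply(s['tool_pos']-np.r_[O,0]))
E
```

```text
{'time': 20.5, 'qpos': [0.1535, 0.7072, 1.5039, 0.027, 1.0386, 0.2126], 'qvel': [0.0016, -0.0372, -0.0319, 0.0001, 0.0532, 0.0021], 'joint_efforts': [-0.0516, -55.8465, -19.911, 0.182, -0.0622, -0.014], 'tool_pos': [0.5526, 0.1701, 0.0355], 'tool_rot': [-3.0312, 0.0017, 1.4969], 'contact_force': [-0.2972, -0.8872, -0.0455], 'torque': [-0.1276, 0.0396, -0.0489], 'grip_force': 0.0, 'opening': 0.0642}
[0.03980549 0.00553915 0.03546347]
```

Emit:
carry_out(
  deltas=[
    [0, 0, 0, 0, 0, 0, 0],
    [0, 0, 0, 0, 0, 0, 0],
    [0, 0, 0, 0, 0, 0, 0],
    [0, 0, 0, 0, 0, 0, 0],
    [0, 0, 0, 0, 0, 0, 0],
    [0, 0, 0, 0, 0, 0, 0],
    [0, 0, 0, 0, 0, 0, 0],
    [0, 0, 0, 0, 0, 0, 0],
  ],
)

```text
time: 21.17
tool_pos: [0.5549, 0.1704, 0.0388]
tool_rot: [-3.037, 0.0, 1.497]
contact_force: [0.0, -0.7, 6.3]
opening: 0.0359
grip_force: 25.0
```

Emit:
carry_out(
  deltas=[
    [0, -0.05, -0.5, 0, 0, 0, 0],
    [0, -0.08, -0.8, 0, 0, 0, 0],
    [0, -0.1, -1, 0, 0, 0, 0],
    [0, -0.1, -1, 0, 0, 0, 0],
    [0, -0.15, -1.5, 0, 0, 0, 0],
    [0, -0.15, -1.5, 0, 0, 0, 0],
    [0, -0.15, -1.5, 0, 0, 0, 0],
    [0, 0, 0, 0, 0, 0, 0],
  ],
)

```text
time: 21.83
tool_pos: [0.5567, 0.1707, 0.1203]
tool_rot: [-3.042, -0.001, 1.497]
contact_force: [1.3, -0.0, -0.6]
opening: 0.0356
grip_force: 24.8
```

```bash
python3 - <<'E'
from h import *
d=load('wrist4')
P=lambda x,y,z: px2w(d,160+x/2.5-.3,100+y/2.5-.3,z)
print(P(97,296,.006),P(45,20,.006))
plan([.525,-.043,.16],[np.pi,0,np.pi+.019],2,16)
st()
E
```

```text
[ 0.59792178 -0.01110661  0.006     ] [ 0.44310837 -0.01331877  0.006     ]
CALL [[-1.35, -0.12, -0.24, -0.005, -0.005, -0.104], [-1.33, -0.26, -0.23, -0.005, -0.005, -0.104], [-1.29, -0.4, -0.23, -0.005, -0.005, -0.104], [-1.25, -0.53, -0.22, -0.005, -0.005, -0.104], [-1.19, -0.65, -0.22, -0.005, -0.005, -0.104], [-1.11, -0.77, -0.22, -0.005, -0.005, -0.104], [-1.03, -0.88, -0.21, -0.005, -0.005, -0.104], [-0.93, -0.98, -0.21, -0.005, -0.005, -0.104]]
CALL [[-0.83, -1.07, -0.21, -0.005, -0.005, -0.104], [-0.71, -1.15, -0.22, -0.005, -0.005, -0.104], [-0.59, -1.22, -0.22, -0.005, -0.005, -0.104], [-0.46, -1.27, -0.22, -0.005, -0.005, -0.104], [-0.33, -1.31, -0.22, -0.005, -0.005, -0.104], [-0.19, -1.34, -0.23, -0.005, -0.005, -0.104], [-0.05, -1.35, -0.23, -0.005, -0.005, -0.104], [0.09, -1.35, -0.24, -0.005, -0.005, -0.104]]
max [1.347 1.352 0.241 0.005 0.005 0.104]
{'time': 21.8333, 'qpos': [0.1534, 0.6035, 1.4296, 0.025, 1.2056, 0.2172], 'qvel': [-0.0002, 0.0342, 0.0453, -0.0014, -0.0609, -0.0012], 'joint_efforts': [-0.0066, -52.032, -20.6291, 0.1499, 1.12, -0.0022], 'tool_pos': [0.5567, 0.1707, 0.1203], 'tool_rot': [-3.0419, -0.001, 1.4969], 'contact_force': [1.2587, -0.0013, -0.5517], 'torque': [-0.1155, -0.0317, -0.0344], 'grip_force': 24.7589, 'opening': 0.0356}
```

Emit:
carry_out(
  deltas=[
    [-1.35, -0.12, -1.5, -0.005, -0.005, -0.104, 0],
    [-1.33, -0.26, -1.5, -0.005, -0.005, -0.104, 0],
    [-1.29, -0.4, -0.23, -0.005, -0.005, -0.104, 0],
    [-1.25, -0.53, -0.22, -0.005, -0.005, -0.104, 0],
    [-1.19, -0.65, -0.22, -0.005, -0.005, -0.104, 0],
    [-1.11, -0.77, -0.22, -0.005, -0.005, -0.104, 0],
    [-1.03, -0.88, -0.21, -0.005, -0.005, -0.104, 0],
    [-0.93, -0.98, -0.21, -0.005, -0.005, -0.104, 0],
  ],
)

```text
time: 22.5
tool_pos: [0.5414, 0.0629, 0.1613]
tool_rot: [-3.09, -0.027, 2.335]
contact_force: [-0.2, -0.0, -1.0]
opening: 0.0364
grip_force: 24.8
```

Emit:
carry_out(
  deltas=[
    [-0.83, -1.07, -0.21, -0.005, -0.005, -0.104, 0],
    [-0.71, -1.15, -0.22, -0.005, -0.005, -0.104, 0],
    [-0.59, -1.22, -0.22, -0.005, -0.005, -0.104, 0],
    [-0.46, -1.27, -0.22, -0.005, -0.005, -0.104, 0],
    [-0.33, -1.31, -0.22, -0.005, -0.005, -0.104, 0],
    [-0.19, -1.34, -0.23, -0.005, -0.005, -0.104, 0],
    [-0.05, -1.35, -0.23, -0.005, -0.005, -0.104, 0],
    [0.09, -1.2, -0.24, -0.005, -0.005, -0.104, 0],
  ],
)

```text
time: 23.17
tool_pos: [0.5258, -0.0425, 0.1809]
tool_rot: [3.137, -0.005, -3.116]
contact_force: [0.7, -0.3, -1.7]
opening: 0.0359
grip_force: 24.8
```

Emit:
carry_out(
  deltas=[
    [0, 0, 1, 0, 0, 0, 0],
    [0, 0, 1, 0, 0, 0, 0],
    [0, 0, 1, 0, 0, 0, 0],
    [0, 0, 1, 0, 0, 0, 0],
    [0, 0, 1, 0, 0, 0, 0],
    [0, 0, 0, 0, 0, 0, 0],
    [0, 0, 0, 0, 0, 0, 0],
    [0, 0, 0, 0, 0, 0, 0],
  ],
)

```text
time: 23.83
tool_pos: [0.5262, -0.0414, 0.131]
tool_rot: [3.137, -0.005, -3.121]
contact_force: [-0.3, -0.6, -0.8]
opening: 0.0361
grip_force: 24.8
```

```bash
python3 - <<'E'
from h import *
s=st(); d=snap('wrist','wrist5'); e=snap('side','side5'); t=snap('top','top5')
a=cv2.resize(d['image'],(480,300)); 
u,v=map(int,w2px(e,[.521,-.042,.08])); print(u,v)
b=cv2.resize(e['image'][v-50:v+50,u-50:u+50],(300,300),interpolation=cv2.INTER_CUBIC)
cv2.imwrite('pics/p5.png',np.hstack([a,b]))
b,g,r=[d['image'][...,i].astype(int) for i in range(3)]
m=(g>r+40)&(g>b+40)
ys,xs=np.nonzero(m); 
for lo in range(0,400,40):
    k=(ys>=lo)&(ys<lo+40); 
    if k.sum()>5:
        print(lo,[ (int(xs[k&q].mean()),int(ys[k&q].mean()),px2w(d,xs[k&q].mean(),ys[k&q].mean(),.006).round(4).tolist()) for q in (xs<320,xs>=320) if (k&q).sum()>3])
E
```

```text
{'time': 23.8333, 'qpos': [-0.2257, 0.4566, 1.6579, 0.0039, 1.0332, -1.8191], 'qvel': [-0.0025, -0.0134, -0.0064, -0.0003, 0.0009, -0.0023], 'joint_efforts': [0.0434, -45.1886, -20.7572, -0.0311, 0.1133, 0.0081], 'tool_pos': [0.5262, -0.0414, 0.131], 'tool_rot': [3.1369, -0.005, -3.1209], 'contact_force': [-0.2885, -0.597, -0.7944], 'torque': [-0.0221, -0.0675, -0.0461], 'grip_force': 24.7575, 'opening': 0.0361}
331 210
0 [(84, 9, [0.3798, -0.2252, 0.006])]
80 [(284, 112, [0.4532, -0.0715, 0.006]), (349, 112, [0.452, -0.0177, 0.006])]
120 [(285, 124, [0.4627, -0.0711, 0.006]), (349, 123, [0.4608, -0.0175, 0.006])]
200 [(306, 225, [0.5521, -0.0519, 0.006]), (332, 226, [0.5522, -0.0288, 0.006])]
240 [(305, 246, [0.572, -0.053, 0.006]), (333, 246, [0.5716, -0.0268, 0.006])]
280 [(307, 298, [0.6257, -0.051, 0.006]), (332, 298, [0.6249, -0.0261, 0.006])]
```

View pics/p5.png

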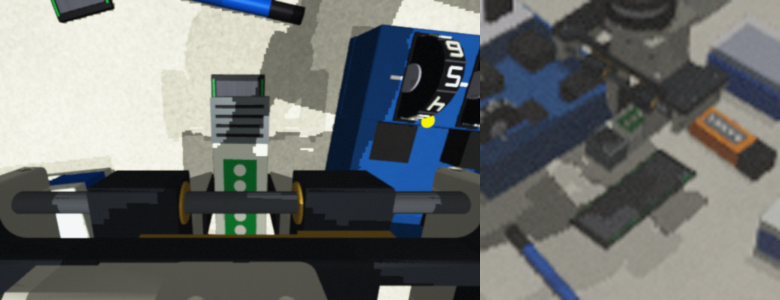

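Emit:
carry_out(
  deltas=[
    [0.1, -0.15, 1.2, 0, 0, 0, 0],
    [0, 0, 1.5, 0, 0, 0, 0],
    [0, 0, 1.5, 0, 0, 0, 0],
    [0, 0, 1.5, 0, 0, 0, 0],
    [0, 0, 1.5, 0, 0, 0, 0],
    [0, 0, 1.2, 0, 0, 0, 0],
    [0, 0, 0.8, 0, 0, 0, 0],
    [0, 0, 0, 0, 0, 0, 0],
  ],
)

```text
time: 24.65
tool_pos: [0.5238, -0.0426, 0.0379]
tool_rot: [3.136, -0.007, -3.121]
contact_force: [-0.6, 0.1, -0.5]
opening: 0.0357
grip_force: 24.8
```

Emit:
carry_out(
  deltas=[
    [0, 0, 0, 0, 0, 0, 0],
    [0, 0, 0.1, 0, 0, 0, 0],
    [0, 0, 0.1, 0, 0, 0, 0],
    [0, 0, 0.1, 0, 0, 0, 0],
    [0, 0, 0, 0, 0, 0, 0],
    [0, 0, 0, 0, 0, 0, 0],
    [0, 0, 0, 0, 0, 0, 0],
    [0, 0, 0, 0, 0, 0, 0],
  ],
)

```text
time: 25.32
tool_pos: [0.5246, -0.0427, 0.0361]
tool_rot: [3.137, -0.005, -3.121]
contact_force: [-0.3, -0.3, -1.0]
opening: 0.0362
grip_force: 24.8
```

Emit:
carry_out(
  deltas=[
    [0, 0, 0.1, 0, 0, 0, 0],
    [0, 0, 0.1, 0, 0, 0, 0],
    [0, 0, 0.1, 0, 0, 0, 0],
    [0, 0, 0, 0, 0, 0, 0],
    [0, 0, 0, 0, 0, 0, 0],
    [0, 0, 0, 0, 0, 0, 0],
    [0, 0, 0, 0, 0, 0, 0],
    [0, 0, 0, 0, 0, 0, 0],
  ],
)

```text
time: 25.98
tool_pos: [0.5247, -0.0425, 0.0342]
tool_rot: [3.137, -0.004, -3.121]
contact_force: [-3.3, 1.7, 11.4]
opening: 0.0356
grip_force: 24.9
```

Emit:
carry_out(
  deltas=[
    [0, 0, 0, 0, 0, 0, 0.65],
    [0, 0, 0, 0, 0, 0, 0.65],
    [0, 0, 0, 0, 0, 0, 0.65],
    [0, 0, 0, 0, 0, 0, 0.65],
    [0, 0, 0, 0, 0, 0, 0.65],
    [0, 0, 0, 0, 0, 0, 0.65],
    [0, 0, -1.5, 0, 0, 0, 0.65],
    [0, 0, -1.5, 0, 0, 0, 0.65],
  ],
)

```text
time: 26.65
tool_pos: [0.5239, -0.0427, 0.0625]
tool_rot: [3.136, -0.008, -3.121]
contact_force: [0.6, 1.1, -0.3]
opening: 0.0598
grip_force: 0.0
```

Emit:
carry_out(
  deltas=[
    [1.5, 0, -2, 0, 0, 0, 0.65],
    [1.5, 0, -2, 0, 0, 0, 0.65],
    [1, 0, -2, 0, 0, 0, 0.65],
    [1, 0, -1, 0, 0, 0, 0.65],
    [0, 0, 0, 0, 0, 0, 0.65],
    [0, 0, 0, 0, 0, 0, 0.65],
    [0, 0, 0, 0, 0, 0, 0.65],
    [0, 0, 0, 0, 0, 0, 0.65],
  ],
)

```text
time: 27.32
tool_pos: [0.4751, -0.0441, 0.1323]
tool_rot: [3.136, -0.007, -3.121]
contact_force: [0.0, -0.0, -0.3]
opening: 0.0598
grip_force: 0.0
```

```bash
python3 - <<'E'
from h import *
s=st(); d=snap('wrist','wrist6')
H,W=d['depth'].shape
P=np.array([np.r_[px2w(d,u,v),u,v,d['image'][v,u]] for v in range(0,400) for u in range(230,410) if d['depth'][v,u]>0])
k=(abs(P[:,0]-.50)<.11)&(abs(P[:,1]+.043)<.06)&(P[:,2]>.026)&(P[:,2]<.042)
Q=P[k]; print(len(Q),Q[:,:3].min(0).round(4),Q[:,:3].max(0).round(4),np.median(Q[:,2]))
for x in np.arange(.45,.56,.01):
    q=Q[abs(Q[:,0]-x)<.002]
    if len(q)>5: print(round(x,3),len(q),q[:,1].min().round(4),q[:,1].max().round(4),np.median(q[:,2]).round(4),'L/R z',np.median(q[q[:,1]>-.035,2]).round(4),np.median(q[q[:,1]<-.05,2]).round(4), q[:,5:].mean(0).round())
E
```

```text
{'time': 27.3167, 'qpos': [-0.2554, 0.3746, 1.7925, 0.0038, 0.9821, -1.8489], 'qvel': [-0.001, 0.0047, -0.0004, 0.0004, 0.0037, -0.0004], 'joint_efforts': [-0.0079, -40.9625, -20.1368, -0.0368, 0.1, 0.0021], 'tool_pos': [0.4751, -0.0441, 0.1323], 'tool_rot': [3.1364, -0.0065, -3.121], 'contact_force': [0.037, -0.0447, -0.2915], 'torque': [0.0181, 0.035, 0.0158], 'grip_force': 0.0, 'opening': 0.0598}
4083 [ 0.4616 -0.059   0.0262] [ 0.5728 -0.0202  0.0363] 0.033278544553196926
0.46 25 -0.0394 -0.0222 0.0284 L/R z 0.0282 nan [44. 42. 39.]
0.47 217 -0.0586 -0.0222 0.0334 L/R z 0.0333 0.0334 [71. 70. 64.]
0.48 219 -0.0585 -0.0219 0.0337 L/R z 0.0335 0.0338 [55. 53. 49.]
0.49 205 -0.0577 -0.0216 0.0332 L/R z 0.0332 0.033 [104. 106. 101.]
0.5 203 -0.0577 -0.0218 0.0329 L/R z 0.033 0.0328 [156. 173. 163.]
0.51 186 -0.0567 -0.0215 0.0336 L/R z 0.0334 0.0328 [115. 153. 110.]
0.55 180 -0.0565 -0.0208 0.0335 L/R z 0.0334 0.0328 [171. 221. 146.]
0.56 162 -0.0564 -0.0204 0.0332 L/R z 0.0331 0.0327 [217. 235. 205.]
  return _methods._mean(a, axis=axis, dtype=dtype,
  ret = ret.dtype.type(ret / rcount)
```

```bash
python3 - <<'E'
from h import *
d=load('wrist6')
b,g,r=[d['image'][...,i].astype(int) for i in range(3)]
m=(g>r+40)&(g>b+40); ys,xs=np.nonzero(m); W=np.array([px2w(d,u,v,.006) for u,v in zip(xs,ys)])
for x in np.arange(.44,.53,.01):
    k=abs(W[:,0]-x)<.004
    for lo,hi in ((-.09,-.055),(-.035,.005)):
        q=k&(W[:,1]>lo)&(W[:,1]<hi)
        if q.sum()>2: print(round(x,3),q.sum(),W[q,1].mean().round(4),end=' | ')
    print()
E
```

```text
0.45 25 -0.0715 | 0.45 27 -0.0176 | 
0.46 9 -0.0716 | 0.46 25 -0.0175 | 
0.47 16 -0.0712 | 0.47 27 -0.0175 | 
0.48 20 -0.0711 | 0.48 25 -0.0171 | 
0.49 25 -0.0708 | 0.49 18 -0.0171 | 
0.5 21 -0.0707 | 0.5 17 -0.0167 | 
0.51 16 -0.0704 | 0.51 40 -0.0226 | 
0.52 16 -0.0705 | 0.52 89 -0.0278 | 
0.53 9 -0.0701 | 0.53 31 -0.0287 |
```

The cartridge lies flat (top at 34 mm) but about 4 mm left of the plate's centre line. I'll grip the tail, nudge it over, let go and regrip.

Emit:
carry_out(
  deltas=[
    [0, 0, 1.5, 0, 0, 0, 0.65],
    [0, 0, 1.6, 0, 0, 0, 0.65],
    [0, 0, 1.6, 0, 0, 0, 0.65],
    [0, 0, 1.6, 0, 0, 0, 0.65],
    [0, 0, 1.6, 0, 0, 0, 0.65],
    [0, 0, 1.6, 0, 0, 0, 0.65],
    [0, 0, 1, 0, 0, 0, 0.65],
    [0, 0, 0.5, 0, 0, 0, 0.65],
  ],
)

```text
time: 28.03
tool_pos: [0.4736, -0.0433, 0.0211]
tool_rot: [3.136, -0.009, -3.121]
contact_force: [0.6, 0.7, 0.0]
opening: 0.0593
grip_force: 0.0
```

Emit:
carry_out(
  deltas=[
    [0, 0, 0, 0, 0, 0, 0],
    [0, 0, 0, 0, 0, 0, 0],
    [0, 0, 0, 0, 0, 0, 0],
    [0, 0, 0, 0, 0, 0, 0],
    [0, 0, 0, 0, 0, 0, 0],
    [0, 0, 0, 0, 0, 0, 0],
    [0, 0, 0, 0, 0, 0, 0],
    [0, 0, 0, 0, 0, 0, 0],
  ],
  force=20,
)

```text
time: 28.7
tool_pos: [0.4749, -0.0437, 0.0238]
tool_rot: [3.137, -0.004, -3.121]
contact_force: [-1.1, 0.4, 6.2]
opening: 0.0362
grip_force: 19.9
```

Emit:
carry_out(
  deltas=[
    [0, -0.2, 0, 0, 0, 0, 0],
    [0, -0.2, 0, 0, 0, 0, 0],
    [0, 0, 0, 0, 0, 0, 0],
    [0, 0, 0, 0, 0, 0, 0],
    [0, 0, 0, 0, 0, 0, 0.65],
    [0, 0, 0, 0, 0, 0, 0.65],
    [0, 0, 0, 0, 0, 0, 0.65],
    [0, 0, 0, 0, 0, 0, 0.65],
  ],
)

```text
time: 29.37
tool_pos: [0.4743, -0.0476, 0.023]
tool_rot: [3.137, -0.006, -3.121]
contact_force: [-0.1, -0.5, 0.1]
opening: 0.0572
grip_force: 0.0
```

Emit:
carry_out(
  deltas=[
    [0, 0, 0, 0, 0, 0, 0.65],
    [0, 0, 0, 0, 0, 0, 0.65],
    [0, 0, 0, 0, 0, 0, 0.65],
    [0, 0, 0, 0, 0, 0, 0.65],
    [0, 0, 0, 0, 0, 0, 0.65],
    [0, 0, 0, 0, 0, 0, 0.65],
    [0, 0, 0, 0, 0, 0, 0.65],
    [0, 0, 0, 0, 0, 0, 0.65],
  ],
)

```text
time: 30.03
tool_pos: [0.4746, -0.0476, 0.0232]
tool_rot: [3.137, -0.005, -3.121]
contact_force: [-0.5, -0.6, -1.1]
opening: 0.0598
grip_force: 0.0
```

```bash
python3 - <<'E'
from h import *
s=st(); t=snap('top','top7'); e=snap('side','side7')
for n,d in (('top',t),('side',e)):
    for p in ([.521,-.043,.034],[.555,-.2,.066]): print(n,w2px(d,p))
# cart vs plate from side depth: points with z .028-.04 near
for n,d in (('top',t),('side',e)):
    P=np.array([np.r_[px2w(d,u,v),d['image'][v,u]] for v in range(100,300) for u in range(240,420) if d['depth'][v,u]>0])
    k=(abs(P[:,0]-.525)<.07)&(abs(P[:,1]+.045)<.035)&(P[:,2]>.029)&(P[:,2]<.04)
    Q=P[k]; print(n,len(Q))
    for x in np.arange(.5,.58,.01):
        q=Q[abs(Q[:,0]-x)<.004]
        if len(q)>4: print(round(x,3),len(q),q[:,1].min().round(4),q[:,1].max().round(4))
    # plate points
    k=(abs(P[:,0]-.55)<.03)&(abs(P[:,1]+.045)<.05)&(P[:,2]<.014)&(P[:,3:].max(1)<90); q=P[k]
    if len(q): print('plate',len(q),q[:,1].min().round(4),q[:,1].max().round(4))
E
```

```text
{'time': 30.0333, 'qpos': [-0.263, 0.5504, 1.8949, 0.0048, 0.7026, -1.8579], 'qvel': [-0.0022, -0.001, 0.0007, 0.0001, 0.0003, -0.0018], 'joint_efforts': [-0.0006, -43.5592, -14.4593, -0.0283, 0.0974, 0.0005], 'tool_pos': [0.4746, -0.0476, 0.0232], 'tool_rot': [3.1369, -0.0051, -3.121], 'contact_force': [-0.4862, -0.6312, -1.0951], 'torque': [0.0276, 0.0242, -0.0327], 'grip_force': 0.0, 'opening': 0.0598}
top (np.float64(346.93915140838845), np.float64(198.03961912618655))
top (np.float64(399.05648553486844), np.float64(184.46218207551615))
side (np.float64(331.2364895277875), np.float64(219.37983121681515))
side (np.float64(373.09577054705346), np.float64(231.87534815269242))
top 13
plate 11 -0.068 -0.016
side 75
0.57 9 -0.0609 -0.0382
```

```bash
python3 - <<'E'
from h import *
def cloud(d):
    v,u=np.nonzero(d['depth']>0); s=d['depth'][v,u]
    T=np.linalg.inv(d['world_to_cam']); r=np.stack([(u-d['cx'])/d['fx'],-(v-d['cy'])/d['fy'],-np.ones_like(u,float)],1)*s[:,None]
    return r@T[:3,:3].T+T[:3,3],u,v
for n in ('top','side'):
    d=load(n); P,u,v=cloud(d)
    for nm,zl,zh,(x0,x1,y0,y1),big in (('roof',.058,.074,(.52,.68,-.40,-.15),90),('tall',.128,.15,(.6,.82,-.4,-.12),120)):
        k=(P[:,2]>zl)&(P[:,2]<zh)&(P[:,0]>x0)&(P[:,0]<x1)&(P[:,1]>y0)&(P[:,1]<y1); Q=P[k]
        if len(Q)<20: continue
        c=Q[:,:2].mean(0)
        rect=cv2.minAreaRect((Q[:,:2]*1000).astype(np.float32)); print(n,nm,len(Q),np.round(rect[0],1),np.round(rect[1],1),round(rect[2],2),'z',np.median(Q[:,2]).round(4))
        # front-edge line fit: per-y-bin min x ; side edges per-x-bin
        e=np.array([[yb,np.sort(Q[abs(Q[:,1]-yb)<.004,0])[1]] for yb in np.arange(-.345,-.2,.008) if (abs(Q[:,1]-yb)<.004).sum()>5])
        f=np.polyfit(e[:,0],e[:,1],1); print('  front x=',f[1]+f[0]*-.27,'slope->yaw',-f[0] and np.arctan(-f[0]))
        e=np.array([[xb,Q[abs(Q[:,0]-xb)<.004,1].min(),Q[abs(Q[:,0]-xb)<.004,1].max()] for xb in np.arange(x0,x1,.008) if (abs(Q[:,0]-xb)<.004).sum()>15])
        if len(e)>3:
            for j in (1,2): f=np.polyfit(e[:,0],e[:,j],1); print('  side',j,'yaw',np.arctan(f[0]).round(4),'y@.56',(f[1]+f[0]*.56).round(4),'y@.7',(f[1]+f[0]*.7).round(4))
E
```

```text
top roof 1596 [ 625.9 -273.1] [123.7 160.9] 6.83 z 0.065
  front x= 0.5652085896110047 slope->yaw 0.11472455096632511
  side 1 yaw -0.3262 y@.56 -0.3273 y@.7 -0.3747
  side 2 yaw 0.1173 y@.56 -0.2003 y@.7 -0.1838
top tall 2261 [ 713.4 -261.5] [121.  160.8] 7.44 z 0.1389
  front x= 0.6553386525165152 slope->yaw 0.1318041562426956
  side 1 yaw -0.2211 y@.56 -0.2982 y@.7 -0.3297
  side 2 yaw -0.1323 y@.56 -0.1679 y@.7 -0.1865
side roof 1190 [ 612.7 -276.2] [106.8 161.3] 8.31 z 0.0653
  front x= 0.5626421727313105 slope->yaw 0.1086710137277336
  side 1 yaw -0.1286 y@.56 -0.3443 y@.7 -0.3624
  side 2 yaw -0.3702 y@.56 -0.1875 y@.7 -0.2419
side tall 1336 [ 711.4 -263.6] [123.1 160.3] 7.46 z 0.1389
  front x= 0.6521427695936388 slope->yaw 0.13367175418297447
  side 1 yaw -0.158 y@.56 -0.3138 y@.7 -0.3361
  side 2 yaw 0.0816 y@.56 -0.1997 y@.7 -0.1882
```

Emit:
carry_out(
  deltas=[
    [0, 0, 0, 0, 0, 0, 0],
    [0, 0, 0, 0, 0, 0, 0],
    [0, 0, 0, 0, 0, 0, 0],
    [0, 0, 0, 0, 0, 0, 0],
    [0, 0, 0, 0, 0, 0, 0],
    [0, 0, 0, 0, 0, 0, 0],
    [0, 0, 0, 0, 0, 0, 0],
    [0, 0, 0, 0, 0, 0, 0],
  ],
  force=30,
)

```text
time: 30.8
tool_pos: [0.4745, -0.0476, 0.0232]
tool_rot: [3.137, -0.005, -3.121]
contact_force: [-0.2, -0.2, -0.6]
opening: 0.0359
grip_force: 29.9
```

Emit:
carry_out(
  deltas=[
    [0, 0, -0.4, 0, 0, 0, 0],
    [0, 0, -0.8, 0, 0, 0, 0],
    [0, 0, -1, 0, 0, 0, 0],
    [0, 0, -1.2, 0, 0, 0, 0],
    [0, 0, -1.2, 0, 0, 0, 0],
    [0, 0, -1, 0, 0, 0, 0],
    [0, 0, -0.8, 0, 0, 0, 0],
    [0, 0, 0, 0, 0, 0, 0],
  ],
)

```text
time: 31.47
tool_pos: [0.4759, -0.0482, 0.0891]
tool_rot: [3.138, -0.002, -3.121]
contact_force: [0.2, 0.0, -0.1]
opening: 0.036
grip_force: 29.9
```

```bash
python3 - <<'E'
from h import *
s=st(); c,sn=np.cos(.13),np.sin(.13)
p=np.array([.564-.137*c,-.281-.137*sn,.085]); print(p)
plan(p,[np.pi,0,np.pi+.13],2,14)
E
```

```text
{'time': 31.4667, 'qpos': [-0.2633, 0.438, 1.8405, 0.004, 0.8659, -1.8574], 'qvel': [-0.0004, 0.0307, 0.0245, 0.0012, -0.041, 0.0008], 'joint_efforts': [0.0162, -42.1065, -17.9534, -0.0306, 0.4401, 0.0021], 'tool_pos': [0.4759, -0.0482, 0.0891], 'tool_rot': [3.1379, -0.0019, -3.121], 'contact_force': [0.1643, 0.0269, -0.0799], 'torque': [-0.0045, -0.051, 0.0094], 'grip_force': 29.8903, 'opening': 0.036}
[ 0.42815602 -0.29875988  0.085     ]
CALL [[0.38, -1.78, 0.02, 0.0, 0.0, -0.008], [0.39, -1.78, 0.02, 0.0, 0.0, -0.008], [0.41, -1.78, 0.02, 0.0, 0.0, -0.008], [0.42, -1.77, 0.02, 0.0, 0.0, -0.008], [0.43, -1.77, 0.03, 0.0, 0.0, -0.008], [0.45, -1.77, 0.03, 0.0, 0.0, -0.008], [0.46, -1.76, 0.03, 0.0, 0.0, -0.008], [0.47, -1.76, 0.03, 0.0, 0.0, -0.008]]
CALL [[0.49, -1.76, 0.03, 0.0, 0.0, -0.008], [0.5, -1.75, 0.03, 0.0, 0.0, -0.008], [0.52, -1.75, 0.03, 0.0, 0.0, -0.008], [0.53, -1.74, 0.03, 0.0, 0.0, -0.008], [0.54, -1.74, 0.03, 0.0, 0.0, -0.008], [0.56, -1.73, 0.03, 0.0, 0.0, -0.008]]
max [0.556 1.783 0.029 0.    0.    0.008]
```

Emit:
carry_out(
  deltas=[
    [0.38, -1.78, 0.02, 0, 0, -0.008, 0],
    [0.39, -1.78, 0.02, 0, 0, -0.008, 0],
    [0.41, -1.78, 0.02, 0, 0, -0.008, 0],
    [0.42, -1.77, 0.02, 0, 0, -0.008, 0],
    [0.43, -1.77, 0.03, 0, 0, -0.008, 0],
    [0.45, -1.77, 0.03, 0, 0, -0.008, 0],
    [0.46, -1.76, 0.03, 0, 0, -0.008, 0],
    [0.47, -1.76, 0.03, 0, 0, -0.008, 0],
  ],
)

```text
time: 32.13
tool_pos: [0.4471, -0.1918, 0.0843]
tool_rot: [3.136, -0.005, -3.057]
contact_force: [0.6, -0.6, -1.2]
opening: 0.0359
grip_force: 29.9
```

Emit:
carry_out(
  deltas=[
    [0.49, -1.76, 0.03, 0, 0, -0.008, 0],
    [0.5, -1.75, 0.03, 0, 0, -0.008, 0],
    [0.52, -1.75, 0.03, 0, 0, -0.008, 0],
    [0.53, -1.74, 0.03, 0, 0, -0.008, 0],
    [0.54, -1.74, 0.03, 0, 0, -0.008, 0],
    [0.56, -1.73, 0.03, 0, 0, -0.008, 0],
    [0, 0, 0, 0, 0, 0, 0],
    [0, 0, 0, 0, 0, 0, 0],
  ],
)

```text
time: 32.8
tool_pos: [0.4269, -0.2988, 0.082]
tool_rot: [3.135, -0.005, -3.011]
contact_force: [-0.2, 0.7, 0.1]
opening: 0.0359
grip_force: 29.9
```

Emit:
carry_out(
  deltas=[
    [0, 0, 1.2, 0, 0, 0, 0],
    [0, 0, 1.2, 0, 0, 0, 0],
    [0, 0, 1.2, 0, 0, 0, 0],
    [0, 0, 1, 0, 0, 0, 0],
    [0, 0, 0.5, 0, 0, 0, 0],
    [0, 0, 0, 0, 0, 0, 0],
    [0, 0, 0, 0, 0, 0, 0],
    [0, 0, 0, 0, 0, 0, 0],
  ],
)

```text
time: 33.47
tool_pos: [0.4275, -0.2984, 0.032]
tool_rot: [3.137, -0.004, -3.009]
contact_force: [-0.0, 0.1, -0.9]
opening: 0.0355
grip_force: 29.9
```

```bash
python3 - <<'E'
from h import *
s=st(); e=snap('side','side8'); t=snap('top','top8')
# calibration check: fingers/gripper? cart points near expected in side view
for n in ('side8','top8'):
    d=load(n); v,u=np.nonzero(d['depth']>0); q=d['depth'][v,u]
    T=np.linalg.inv(d['world_to_cam']); P=(np.stack([(u-d['cx'])/d['fx'],-(v-d['cy'])/d['fy'],-np.ones(len(u))],1)*q[:,None])@T[:3,:3].T+T[:3,3]
    M=R.from_euler('z',.13); L=M.inv().apply(P-np.array([.564,-.281,0]))
    k=(L[:,0]>-.13)&(L[:,0]<-.015)&(abs(L[:,1])<.04)&(L[:,2]>.036)&(L[:,2]<.055); Q=L[k]
    print(n,k.sum())
    if k.sum()>10:
        print(Q.min(0).round(4),Q.max(0).round(4),np.median(Q,0).round(4))
        for x in np.arange(-.1,-.02,.015):
            z=Q[abs(Q[:,0]-x)<.006]; 
            if len(z)>3: print(round(x,3),len(z),z[:,1].min().round(4),z[:,1].max().round(4),np.median(z[:,2]).round(4))
u,v=map(int,w2px(e,[.53,-.285,.04]))
cv2.imwrite('pics/s8.png',cv2.resize(e['image'][v-60:v+60,u-80:u+80],(800,600),interpolation=cv2.INTER_CUBIC))
E
```

```text
{'time': 33.4667, 'qpos': [-0.7564, 0.5907, 1.7652, -0.0003, 0.7918, -2.4596], 'qvel': [-0.0037, -0.006, -0.0023, 0.0007, -0.0013, -0.0017], 'joint_efforts': [0.0672, -47.3358, -16.3806, -0.0419, 0.0529, 0.0029], 'tool_pos': [0.4275, -0.2984, 0.032], 'tool_rot': [3.137, -0.004, -3.0089], 'contact_force': [-0.0256, 0.1121, -0.9061], 'torque': [0.0043, -0.007, -0.0104], 'grip_force': 29.8905, 'opening': 0.0355}
side8 12
[-0.1299  0.0015  0.0377] [-0.1114  0.0162  0.0434] [-0.1155  0.0084  0.0409]
top8 259
[-0.1024 -0.0171  0.0363] [-0.0282  0.0199  0.0494] [-0.0643  0.0023  0.0417]
-0.1 13 -0.0079 0.0169 0.0422
-0.085 47 -0.0171 0.0194 0.0415
-0.07 47 -0.0162 0.0199 0.0419
-0.055 47 -0.0167 0.0194 0.0423
-0.04 43 -0.0143 0.0197 0.0421
-0.025 8 -0.0104 0.0141 0.0386
```

Emit:
carry_out(
  deltas=[
    [0, -0.15, -0.25, 0, 0, 0, 0],
    [-0.7, 0, 0, 0, 0, 0, 0],
    [-0.8, 0, 0, 0, 0, 0, 0],
    [-0.8, 0, 0, 0, 0, 0, 0],
    [-0.8, 0, 0, 0, 0, 0, 0],
    [-0.8, 0, 0, 0, 0, 0, 0],
    [-0.8, 0, 0, 0, 0, 0, 0],
    [0, 0, 0, 0, 0, 0, 0],
  ],
)

```text
time: 34.23
tool_pos: [0.4757, -0.2934, 0.0338]
tool_rot: [3.137, -0.004, -3.008]
contact_force: [0.3, -0.9, -0.5]
opening: 0.0357
grip_force: 29.9
```

```bash
cat > rl.py <<'E'
from h import *
s=st(); print('reader frame',R.from_euler('z',.13).inv().apply(s['tool_pos']-np.array([.5645,-.2815,0])).round(4),'F',R.from_euler('z',.13).inv().apply(s['contact_force']).round(1))
E
python3 rl.py
```

```text
{'time': 34.2333, 'qpos': [-0.69, 0.6375, 1.6555, 0.0006, 0.8543, -2.3949], 'qvel': [-0.0184, -0.012, 0.0357, -0.01, -0.0074, -0.0189], 'joint_efforts': [0.2782, -50.8026, -17.7907, -0.0223, 0.2197, 0.1516], 'tool_pos': [0.4757, -0.2934, 0.0338], 'tool_rot': [3.1371, -0.0036, -3.0078], 'contact_force': [0.2517, -0.8611, -0.4561], 'torque': [0.0034, 0.0819, -0.0357], 'grip_force': 29.8906, 'opening': 0.0357}
reader frame [-0.0896 -0.0002  0.0338] F [ 0.1 -0.9 -0.5]
```

Emit:
carry_out(
  deltas=[
    [-0.6, 0, 0, 0, 0, 0, 0],
    [-0.6, 0, 0, 0, 0, 0, 0],
    [-0.6, 0, 0, 0, 0, 0, 0],
    [-0.6, 0, 0, 0, 0, 0, 0],
    [-0.6, 0, 0, 0, 0, 0, 0],
    [-0.6, 0, 0, 0, 0, 0, 0],
    [0, 0, 0, 0, 0, 0, 0],
    [0, 0, 0, 0, 0, 0, 0],
  ],
)

```text
time: 34.9
tool_pos: [0.5098, -0.2887, 0.0335]
tool_rot: [3.136, -0.005, -3.009]
contact_force: [-0.9, 1.2, -0.7]
opening: 0.0363
grip_force: 29.9
```

```bash
python3 rl.py
```

```text
{'time': 34.9, 'qpos': [-0.6463, 0.6756, 1.5732, 0.0006, 0.8999, -2.3505], 'qvel': [-0.0093, -0.0055, 0.0154, -0.0001, -0.0015, -0.0014], 'joint_efforts': [0.2544, -53.7899, -19.1653, -0.0151, 0.0136, 0.0277], 'tool_pos': [0.5098, -0.2887, 0.0335], 'tool_rot': [3.1363, -0.0047, -3.0086], 'contact_force': [-0.9241, 1.2044, -0.6592], 'torque': [0.0491, 0.0306, -0.0132], 'grip_force': 29.8905, 'opening': 0.0363}
reader frame [-0.0552 -0.      0.0335] F [-0.8  1.3 -0.7]
```

Sliding freely. Continuing to the end wall.

Emit:
carry_out(
  deltas=[
    [-0.6, 0, 0, 0, 0, 0, 0],
    [-0.6, 0, 0, 0, 0, 0, 0],
    [-0.6, 0, 0, 0, 0, 0, 0],
    [-0.6, 0, 0, 0, 0, 0, 0],
    [-0.5, 0, 0, 0, 0, 0, 0],
    [-0.3, 0, 0, 0, 0, 0, 0],
    [0, 0, 0, 0, 0, 0, 0],
    [0, 0, 0, 0, 0, 0, 0],
  ],
)

```text
time: 35.57
tool_pos: [0.5413, -0.2844, 0.0333]
tool_rot: [3.136, -0.005, -3.009]
contact_force: [-0.6, 0.5, -0.9]
opening: 0.0359
grip_force: 29.9
```

```bash
python3 rl.py
```

```text
{'time': 35.5667, 'qpos': [-0.6094, 0.7124, 1.4933, 0.0009, 0.9432, -2.3136], 'qvel': [-0.0056, -0.0041, 0.0093, 0.0, 0.0005, -0.0003], 'joint_efforts': [0.2128, -56.1733, -19.8716, -0.0259, 0.0275, 0.0138], 'tool_pos': [0.5413, -0.2844, 0.0333], 'tool_rot': [3.1362, -0.0049, -3.0087], 'contact_force': [-0.638, 0.4732, -0.8604], 'torque': [0.0353, 0.0655, -0.0118], 'grip_force': 29.8904, 'opening': 0.0359}
reader frame [-0.0234  0.0001  0.0333] F [-0.6  0.6 -0.9]
```

Emit:
carry_out(
  deltas=[
    [-0.2, 0, 0.1, 0, 0, 0, 0],
    [-0.2, 0, 0, 0, 0, 0, 0],
    [-0.2, 0, 0, 0, 0, 0, 0],
    [0, 0, 0, 0, 0, 0, 0],
    [0, 0, 0, 0, 0, 0, 0],
    [0, 0, 0, 0, 0, 0, 0],
    [0, 0, 0, 0, 0, 0, 0],
    [0, 0, 0, 0, 0, 0, 0],
  ],
)

```text
time: 36.23
tool_pos: [0.5441, -0.2834, 0.0317]
tool_rot: [3.133, -0.011, -3.009]
contact_force: [-11.1, -0.8, 3.2]
opening: 0.036
grip_force: 30.0
```

```bash
python3 rl.py
```

```text
{'time': 36.2333, 'qpos': [-0.6045, 0.7205, 1.4814, -0.0014, 0.9534, -2.3069], 'qvel': [0.0002, -0.0014, -0.0012, 0.001, -0.0001, 0.0002], 'joint_efforts': [3.2487, -56.2297, -23.4048, 1.4365, -2.2975, -0.0121], 'tool_pos': [0.5441, -0.2834, 0.0317], 'tool_rot': [3.1332, -0.0109, -3.0092], 'contact_force': [-11.0567, -0.7523, 3.2393], 'torque': [-0.1248, 1.5622, -0.018], 'grip_force': 29.9681, 'opening': 0.036}
reader frame [-0.0205  0.0007  0.0317] F [-11.1   0.7   3.2]
```

Emit:
carry_out(
  deltas=[
    [0, 0, 0, 0, 0, 0, 0.65],
    [0, 0, 0, 0, 0, 0, 0.65],
    [0, 0, 0, 0, 0, 0, 0.65],
    [0, 0, 0, 0, 0, 0, 0.65],
    [0, 0, 0, 0, 0, 0, 0.65],
    [0, 0, -1, 0, 0, 0, 0.65],
    [0, 0, -1.5, 0, 0, 0, 0.65],
    [0, 0, -1.5, 0, 0, 0, 0.65],
  ],
)

```text
time: 36.9
tool_pos: [0.5474, -0.2838, 0.0732]
tool_rot: [3.136, -0.005, -3.009]
contact_force: [0.3, -1.1, 0.0]
opening: 0.0597
grip_force: 0.0
```

Emit:
carry_out(
  deltas=[
    [0, 0, -2, 0, 0, 0, 0.65],
    [0, 0, -2, 0, 0, 0, 0.65],
    [0, 0, -2, 0, 0, 0, 0.65],
    [0, 0, -2, 0, 0, 0, 0.65],
    [1, 0, -2, 0, 0, 0, 0.65],
    [1, 0, -2, 0, 0, 0, 0.65],
    [0, 0, 0, 0, 0, 0, 0.65],
    [0, 0, 0, 0, 0, 0, 0.65],
  ],
)

```text
time: 37.57
tool_pos: [0.5286, -0.2876, 0.1944]
tool_rot: [3.139, -0.002, -3.01]
contact_force: [0.2, 0.3, -0.3]
opening: 0.0596
grip_force: 0.0
```

```bash
python3 - <<'E'
from h import *
s=st(); d=snap('wrist','w9'); e=snap('side','s9')
a=cv2.resize(d['image'],(480,300)); u,v=map(int,w2px(e,[.54,-.285,.03])); b=cv2.resize(e['image'][v-40:v+40,u-40:u+40],(300,300),interpolation=cv2.INTER_CUBIC)
u,v=map(int,w2px(e,[.53,.2,.06])); print(u,v); c=cv2.resize(e['image'][v-60:v+60,u-85:u+105],(475,300),interpolation=cv2.INTER_CUBIC)
o=np.zeros((600,780,3),np.uint8); o[:300]=np.hstack([a,b]); o[300:,:475]=c
cv2.imwrite('pics/f9.png',o)
# cart top points (z ~.042) outside mouth
v,u=np.nonzero(d['depth']>0); q=d['depth'][v,u]; T=np.linalg.inv(d['world_to_cam']); P=(np.stack([(u-d['cx'])/d['fx'],-(v-d['cy'])/d['fy'],-np.ones(len(u))],1)*q[:,None])@T[:3,:3].T+T[:3,3]
L=R.from_euler('z',.13).inv().apply(P-np.array([.5645,-.2815,0]))
k=(L[:,0]>-.1)&(L[:,0]<.1)&(abs(L[:,1])<.05)&(L[:,2]>.034)&(L[:,2]<.05); Q=L[k]; print(k.sum(),Q.min(0).round(4),Q.max(0).round(4),np.median(Q[:,2]))
k2=(L[:,0]>-.05)&(L[:,0]<.1)&(abs(L[:,1])<.075)&(L[:,2]>.058)&(L[:,2]<.075); print('roof front x',np.percentile(L[k2,0],[0,1,5]).round(4) if k2.sum() else None)
E
```

```text
{'time': 37.5667, 'qpos': [-0.6259, 0.5165, 1.3601, 0.0008, 1.2685, -2.329], 'qvel': [0.0077, 0.0425, 0.0286, 0.0009, -0.0111, 0.0035], 'joint_efforts': [-0.2618, -53.7197, -25.1671, -0.1329, 0.193, -0.0357], 'tool_pos': [0.5286, -0.2876, 0.1944], 'tool_rot': [3.1387, -0.002, -3.0095], 'contact_force': [0.2059, 0.2656, -0.3115], 'torque': [0.0058, -0.0377, -0.0174], 'grip_force': 0.0, 'opening': 0.0596}
285 180
1543 [-0.0328 -0.0498  0.0342] [0.0049 0.05   0.05  ] 0.04134528333557619
roof front x [-0.0005 -0.0001  0.0007]
```

View pics/f9.png

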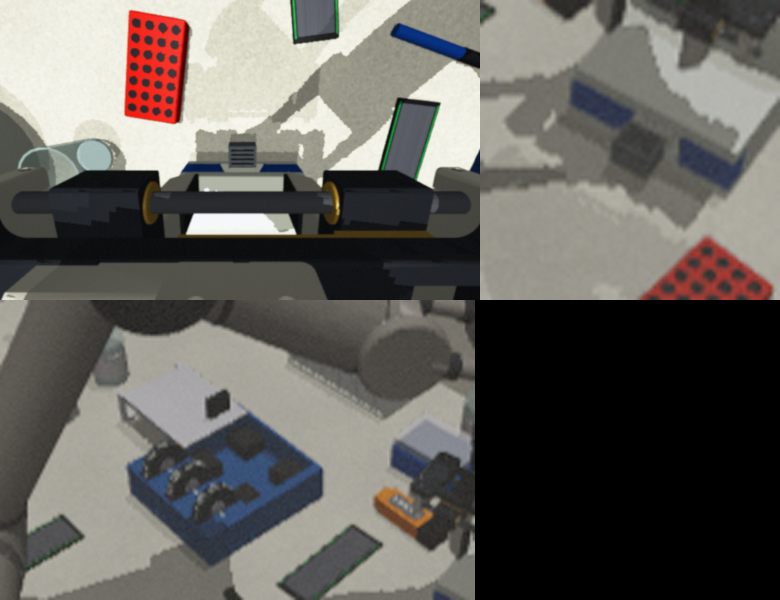

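The final view shows only the grey tail outside the mouth (about 32.5 mm against 32 mm nominal). The cover is open and the gripper is clear, so I'm handing in.

```bash
python3 -c "
from cell import robot
print(robot.hand_in())"
```

```text
the job is handed in; nothing more can be done
None
```

I handed the job in at about 37.6 s: code on 2-7-5 (right wheel within about 2°), cover then slid fully open, cartridge laid on the scan plate and released, then pushed by its tail to the reader's end wall (about 32.5 mm outside, 32 nominal); I had to nudge it about 4 mm sideways on the plate and let go a second time, and no verdict came back.

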